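Build up the demountable training transformer

TASK

Build up the training transformer on its iron core, in this order: slide the round coil right down over the limb next to the white terminal strip, put the flat square coil over the same limb so that it lies flat on the round one, slide the tall square coil right down over the other limb, and last lay the loose iron yoke centred and square across the two limb tops. Leave the tin, the reel, the lamp holder and the little bottle where they stand.

Things in the scene. Friction and masses are not known exactly. Their poses are not given: they have to be found in the camera images.
- core: Fixed iron core: dark base plate 10 thick (x -62 to 86, y -28 to 28 mm); two bare steel limbs 20 x 20 mm at x = +34 and -34, y = 0, flat tops 66 above the bench; white terminal strip 14 x 56 mm at x = 79 (top 26, brass sockets to 32), next to the +34 limb. Origin on the bench midway between the limbs, x along their line towards the strip, z up. Any place, any yaw.
- round_coil: Loose round flat coil: a grey plastic ring 60 mm in outer diameter, 22 mm high, with a round hole 38 mm wide right through and two tiny brass sockets on top, about 0.18 kg. Origin at the centre of its underside, z up through the hole. Starts flat on the bench.
- flat_coil: Loose flat square coil: a grey plastic housing with black edges, 56 x 56 mm and 20 mm high, with a 30 x 30 mm square hole right through (sides parallel to the outside) and two tiny brass sockets on top, about 0.14 kg. Origin at the centre of its underside, x and y square to its sides, z up through the hole. Starts flat on the bench at any yaw.
- tall_coil: Loose tall square coil: same look as the flat square coil but narrower, 44 x 44 mm in plan, with the same 30 x 30 mm square through hole, and 50 mm high, about 0.28 kg. Origin at the centre of its underside, x and y square to its sides, z up through the hole. Starts upright on the bench at any yaw.
- yoke: Loose iron yoke: a plain laminated steel bar 92 mm long (x), 20 mm wide (y), 18 mm high (z), about 0.26 kg. Origin at the centre of its underside. Starts lying on the bench at any yaw.
- flux_tin: A bystander: leave it where it stands. Flat closed aluminium tin, 47 mm in diameter, 20 mm high. Origin at the centre of its underside.
- reel: A bystander: leave it where it stands. Empty black plastic reel standing on its flange, 44 mm in diameter, 34 mm high. Origin at the centre of its underside.
- lamp_holder: A bystander: leave it where it stands. White round lamp holder, 42 mm in diameter, with a brass collar and a small glass bulb, 42 mm high in all. Origin at the centre of its underside.
- flux_bottle: A bystander: leave it where it stands. Little amber bottle with a white cap, 32 mm in diameter, 42 mm high. Origin at the centre of its underside.
Mind the look-alikes: they are no part of the job. What is shaped like the flat_coil but brown is not meant.

How it is judged:
By the outcome, as a careful person would: the job done as asked, in the order asked, and still so for the second after the job is handed in, with the robot touching nothing.
It also fails if it takes over 120 s, if anything falls off the work surface, if the arm or the gripper's body presses on something with over 40 N, if the wrist force passes 120 N, or if a joint passes its speed limit or range.

ROBOT

A 7-joint arm with a two-finger parallel gripper is mounted at the origin on the work surface. World frame = base frame: x ahead of the robot, y to its left, z up, the work surface at z = 0. Lengths are in m, angles in rad, forces in N, time in s.
With the tool pointing down it reaches from about 0.425 to 1.025 m from the base axis. Payload 3.6 kg.
Tool frame: the origin (TCP) lies at the very end of the fingers, on their centre line; the grasp point (between the pads) lies 19 mm behind it; y points along the fingers, x is the direction in which the jaws open and shut, and the axes are right-handed (so a half turn about y gives the same grasp; the last joint's range is limited). The gripper opens to 85 mm and grips with 20 to 120 N. Pads are 22 mm wide; open, the fingers measure 114 mm over their backs; the gripper's body (76 mm by 85 mm) begins 54 mm behind the grasp point. The pads swing forward as they close: fully open they stand 13 mm farther back than shut.
Start: joints at [1.242, 0.591, 0.048, 1.609, -0.033, 0.943, -0.034], TCP at [0.169, -0.705, 0.231] pointing down, gripper open.
Joint ranges: [-2.69, 2.69], [-0.47, 2.24], [-1.27, 1.36], [0.19, 2.51], [-1.53, 4.68], [0.08, 2.07], [-3.09, 3.09]. Speed limits (rad/s): [2.57, 2.57, 3.14, 3.14, 3.14, 3.14, 3.14].

INTERFACE

Orientations are given as a unit quaternion [w, x, y, z].
In Python, from bench import robot gives the robot as it stands. The module is installed in compiled form; this text tells all that it offers.
- The arm moves only by the tool apply_moves, never from a script. Its argument "targets" is a list of rows, each a list of 3 entries, a list of its own where there are three numbers: the shift along the tool's x, y, z scaled (see below), then the turn about the tool's y scaled (see below), then the opening, from -1 (shut) to 1 (fully open), so that 0 is half open. A call has 1 to 20 rows; each row is the pose to reach, as a shift and turn from the pose measured when the call began, along the tool's axes at that moment; what a row does not reach only later rows make up. The controller multiplies each number of a shift by 25 cm and each number of a turn by 90 degrees. A row lasts 1/10 s, in which the tool goes at most 50 mm and 8.59 degrees, less where a joint would pass 70% of its speed; a pose out of reach is approached as far as the arm can. A call with a number of a shift or a turn outside -1 to 1 is refused whole. A call with a gripper value outside its range is refused whole. The fingers move at their own pace and stop on an object; "force" is the grip in N (left out, the last holds). Time passes only in rows, so rows that repeat a pose let the fingers close. It gives the time, the measured TCP pose, the force and the opening at its end, in the units of the state.
- robot.observe(): the state, without advancing time (a new reading comes with each control period).
- robot.capture(name): name is "side" or "top"; returns a dict with "color" (400x640x3 uint8, red, green, blue), "z_map" (400x640 float32, m along the optical axis (not along the pixel's ray), 0 where there is no reading), "camera_matrix" (3x3 intrinsics, pixels), "R" (3x3) and "t" (3): a world point X has camera coordinates R X + t. Camera axes: x right, y down, z forward; pixel columns grow to the right and rows downward; lengths in m; the calibration is good to about 2 mm. A picture is of the moment at which its call begins.
- robot.sign_off(): hands the job in, once; it reports no verdict.
The state is a dict: "time": time; "joint_positions": joint angles; "dq": joint speeds; "tau": joint torques, N m; "tool_pos": TCP position; "tcp_rot": TCP orientation; "force": force on the tool from outside, world axes, zero at the start; "ft_torque": the same for the moment, N m; "grip_width": opening from 0.0 (shut) to 1.0 (fully open).
Only numpy, scipy, OpenCV 4.12 (cv2) and the standard library are available. Lean on these libraries where they do the work, as an engineer would, in place of code of your own. Each camera call takes 0.05 s, during which the arm holds its last target.

## Working session

There is one attempt and no reset: what is moved stays moved. The work goes in short steps, Python scripts to look and compute and a tool call to move; the robot and the scene stay as the last step left them, time stands still between calls to the robot, and variables do not carry over. Pictures are saved under pics/ and viewed, and the job is handed in when it is done.

Besides the shell and the picture viewer there is one more tool, called after "Request:" as name(argument=value, ...) on one line, values as JSON. apply_moves: Moves the arm, as the interface text tells. Shifts and turns lie within -1 to 1; 1 stands for 25 cm of shift or 90 degrees of turn. Its arguments: {"type":"object","properties":{"targets":{"type":"array"},"force":{"type":"number"}},"required":["targets"]}

```bash
ls; mkdir -p pics
python3 - <<'E'
from bench import robot
import cv2,numpy as np
s=robot.observe()
print(s)
for n in ("side","top"):
    c=robot.capture(n)
    cv2.imwrite(f"pics/{n}0.png",c["color"][:,:,::-1])
    np.savez(f"{n}0.npz",**c)
    print(n,c["camera_matrix"],c["R"],c["t"], -c["R"].T@c["t"])
E
```

```text
pics
{'time': 0.0, 'joint_positions': array([ 1.24146175,  0.59210899,  0.04828914,  1.60986588, -0.03327995,
        0.94266298, -0.03366527]), 'dq': array([ 0.00094917,  0.00210405, -0.0004681 ,  0.00180656,  0.00201877,
        0.00127029,  0.00048453]), 'tau': array([ 3.06045522e-04, -5.48690665e+01,  1.54610697e+00, -1.98123336e+01,
        9.37666220e-03,  8.63926340e-03, -2.91458569e-06]), 'tool_pos': array([ 0.16921077, -0.70411452,  0.23013165]), 'tcp_rot': array([ 0.55583066, -0.55492766,  0.4383192 , -0.43701699]), 'force': array([-0.04318444, -0.2983304 , -0.27201822]), 'ft_torque': array([-0.00619919, -0.04188982,  0.02255904]), 'grip_width': 0.9993707010395918}
side [[377.19287287   0.         322.28149193]
 [  0.         377.19287287 200.97684724]
 [  0.           0.           1.        ]] [[ 0.99041512 -0.13792184  0.00744749]
 [-0.08077507 -0.62209634 -0.77876282]
 [ 0.11204146  0.7706969  -0.62727427]] [-0.61017991  0.10505572  0.79047422] [ 0.52425141 -0.62801838  0.58220193]
top [[392.67016982   0.         321.59284042]
 [  0.         392.67016982 194.62898557]
 [  0.           0.           1.        ]] [[ 8.79885470e-02 -9.96121469e-01 -1.84766852e-04]
 [-9.71999565e-01 -8.58172563e-02 -2.18751556e-01]
 [ 2.17887265e-01  1.94272249e-02 -9.75780571e-01]] [4.00180781e-04 6.32415108e-01 7.52157370e-01] [0.45078649 0.04005843 0.87228241]
```

View pics/side0.png

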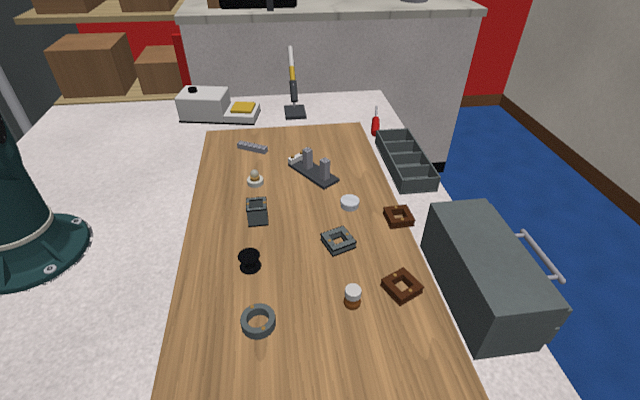

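View pics/top0.png

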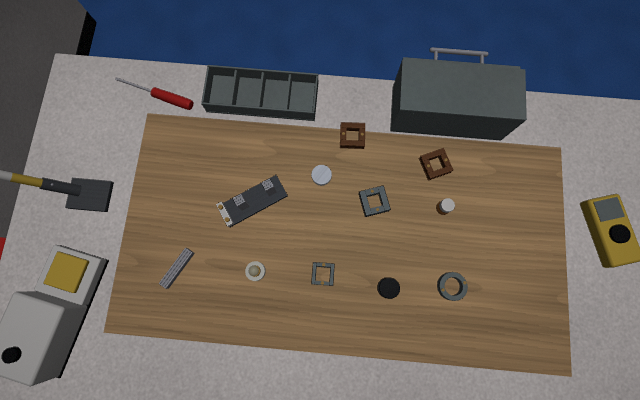

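```bash
cat > h.py <<'E'
import numpy as np,cv2
def load(f): 
    d=np.load(f); return {k:d[k] for k in d}
def cloud(c):
    K=c["camera_matrix"];h,w=c["z_map"].shape
    v,u=np.mgrid[:h,:w]; z=c["z_map"].astype(float)
    P=np.stack([(u-K[0,2])/K[0,0]*z,(v-K[1,2])/K[1,1]*z,z],-1)
    return (P-c["t"])@c["R"]   # R^T (P-t)
def ray(c,uv,zp):
    uv=np.atleast_2d(np.asarray(uv,float));K=c["camera_matrix"]
    d=np.c_[(uv[:,0]-K[0,2])/K[0,0],(uv[:,1]-K[1,2])/K[1,1],np.ones(len(uv))]@c["R"]
    o=-c["R"].T@c["t"]
    s=(zp-o[2])/d[:,2]
    return o+s[:,None]*d
def proj(c,X):
    p=np.atleast_2d(X)@c["R"].T+c["t"]; q=p@c["camera_matrix"].T
    return q[:,:2]/q[:,2:]
E
python3 - <<'E'
from h import *
for n in ("top","side"):
    c=load(n+"0.npz"); X=cloud(c); z=c["z_map"]
    print(n,(z==0).mean())
    # board area
    m=(X[...,0]>.35)&(X[...,0]<1.0)&(X[...,1]>-.55)&(X[...,1]<.55)&(z>0)
    zz=X[...,2][m]; print("plane z med",np.median(zz),np.percentile(zz,[5,95]))
    mm=(m&(X[...,2]>.010)&(X[...,2]<.12)).astype(np.uint8)
    k,l,st,ce=cv2.connectedComponentsWithStats(mm)
    for i in range(1,k):
        if st[i,4]>30:
            P=X[l==i]; print(i,st[i],ce[i].round(),"c",((P.min(0)+P.max(0))/2).round(3),"ext",np.ptp(P,axis=0).round(3),"zmax",np.percentile(P[:,2],95).round(4))
    img=c["color"][:,:,::-1]
t=load("top0.npz")["color"][:,:,::-1]
a=cv2.resize(t[150:300,140:400],None,fx=3,fy=3,interpolation=cv2.INTER_CUBIC)
cv2.imwrite("pics/topz1.png",a)
t=load("side0.npz")["color"][:,:,::-1]
a=cv2.resize(t[130:350,220:440],None,fx=2.7,fy=2.7,interpolation=cv2.INTER_CUBIC)
cv2.imwrite("pics/sidez1.png",a)
E
```

```text
top 0.00381640625
plane z med 0.0006999039389112805 [-0.00214359  0.11302039]
1 [ 391   47  136   92 7183] [456.  99.] c [ 0.897 -0.219  0.065] ext [0.172 0.262 0.11 ] zmax 0.1198
2 [ 201   65  117   54 2592] [257.  91.] c [0.873 0.22  0.03 ] ext [0.103 0.26  0.039] zmax 0.0458
7 [125  81  68  29 515] [167.  96.] c [0.85  0.466 0.02 ] ext [0.059 0.167 0.019] zmax 0.0264
13 [340 122  25  25 466] [352. 134.] c [ 0.791 -0.001  0.018] ext [0.059 0.058 0.015] zmax 0.0221
14 [420 148  34  31 516] [436. 163.] c [ 0.738 -0.196  0.018] ext [0.072 0.075 0.015] zmax 0.0221
15 [311 165  21  20 330] [321. 174.] c [0.688 0.063 0.018] ext [0.046 0.046 0.01 ] zmax 0.0221
16 [ 216  175   68   52 1006] [249. 201.] c [0.616 0.215 0.039] ext [0.126 0.143 0.059] zmax 0.0665
17 [ 98 180  14  32 190] [105. 196.] c [0.598 0.542 0.012] ext [0.07  0.017 0.005] zmax 0.014
18 [359 185  32  31 508] [374. 200.] c [ 0.64  -0.061  0.018] ext [0.072 0.071 0.016] zmax 0.0223
20 [581 197  23  48 641] [594. 217.] c [ 0.636 -0.536  0.024] ext [0.102 0.028 0.028] zmax 0.0363
23 [436 198  19  16 217] [445. 206.] c [ 0.638
[... 1462 characters left out ...]
.0513
9 [  421   198   152   159 11598] [492. 284.] c [ 0.899 -0.22   0.065] ext [0.171 0.263 0.11 ] zmax 0.1198
14 [383 204  33  22 442] [399. 214.] c [ 0.793 -0.002  0.017] ext [0.06  0.062 0.013] zmax 0.0216
17 [321 225  36  28 531] [338. 239.] c [ 0.642 -0.062  0.016] ext [0.07  0.07  0.013] zmax 0.0217
23 [238 247  22  20 320] [249. 256.] c [ 0.455 -0.102  0.023] ext [0.041 0.042 0.026] zmax 0.0356
28 [381 267  44  36 726] [402. 284.] c [ 0.741 -0.198  0.017] ext [0.075 0.072 0.013] zmax 0.0216
31 [344 283  18  25 368] [352. 295.] c [ 0.64  -0.219  0.027] ext [0.03  0.029 0.035] zmax 0.0432
32 [240 303  36  34 696] [258. 319.] c [ 0.471 -0.239  0.018] ext [0.059 0.06  0.016] zmax 0.0237
```

View pics/topz1.png

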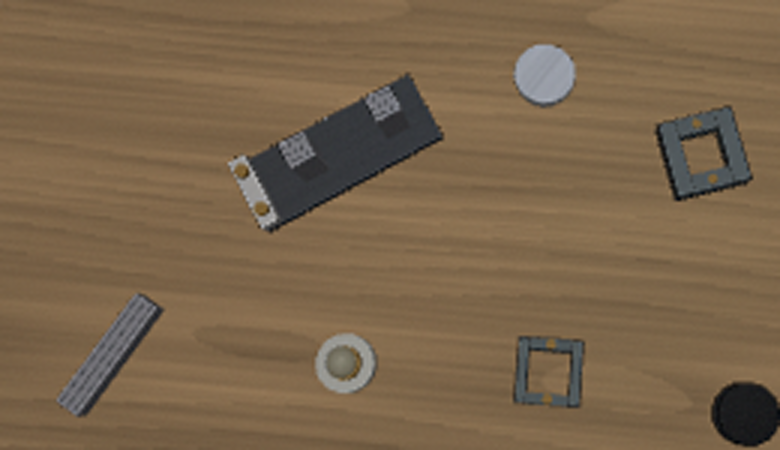

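View pics/sidez1.png

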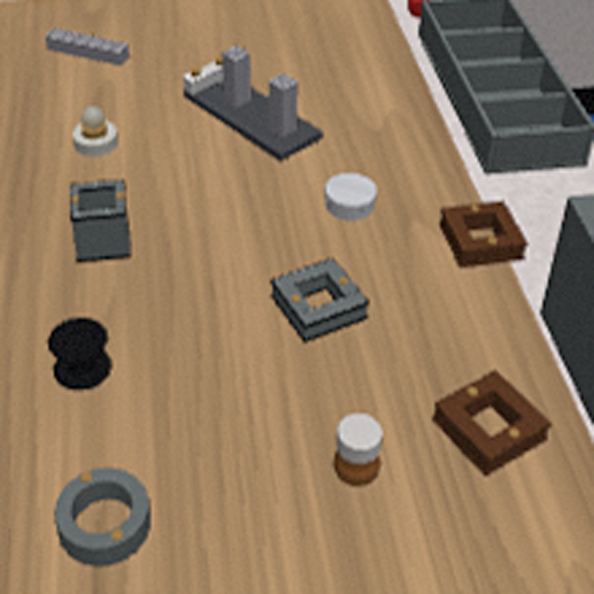

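```bash
cat >> h.py <<'E'
def topface(c,cx,cy,h,r=.06,tol=.004,dz=0):
    """centroid + minAreaRect of points at the height h near (cx,cy)"""
    X=cloud(c)
    m=(np.hypot(X[...,0]-cx,X[...,1]-cy)<r)&(abs(X[...,2]-dz-h)<tol)&(c["z_map"]>0)
    mu=m.astype(np.uint8)
    k,l,st,ce=cv2.connectedComponentsWithStats(mu)
    i=1+np.argmax(st[1:,4]); mu=(l==i).astype(np.uint8)
    cs,_=cv2.findContours(mu,cv2.RETR_EXTERNAL,cv2.CHAIN_APPROX_NONE)
    con=max(cs,key=cv2.contourArea)[:,0,:]
    fill=cv2.drawContours(np.zeros_like(mu),[con[:,None]],-1,1,-1)
    v,u=np.nonzero(fill)
    W=ray(c,np.c_[u,v],h)   # onto plane at nominal height
    H=ray(c,con,h)
    rc=cv2.minAreaRect((H[:,:2]*1000).astype(np.float32))
    return W.mean(0)[:2],rc,np.median(X[l==i][:,2])
E
python3 - <<'E'
from h import *
T={"round":(.470,-.238,.022),"flat":(.641,-.0615,.02),"tall":(.471,.039,.05),"yoke":(.4555,.3535,.018),"tin":(.689,.062,.02),"reel":(.454,-.101,.034)}
for n,(x,y,h) in T.items():
    for v in ("top","side"):
        c=load(v+"0.npz"); m,rc,z=topface(c,x,y,h,dz=.001)
        print(n,v,m.round(4),"rect c",np.round(rc[0],1),np.round(rc[1],1),round(rc[2],1),"z",round(z,4))
for v in ("top","side"):
    c=load(v+"0.npz");X=cloud(c)
    m=(np.hypot(X[...,0]-.617,X[...,1]-.21)<.09)&(X[...,2]>.060)
    k,l,st,ce=cv2.connectedComponentsWithStats(m.astype(np.uint8))
    for i in range(1,k):
        if st[i,4]<8: continue
        mm=(l==i)&(abs(X[...,2]-.067)<.003); a,b=np.nonzero(mm)
        W=ray(c,np.c_[b,a],.066); print(v,"limb",W.mean(0).round(4),np.median(X[mm][:,2]).round(4),mm.sum())
    m=(np.hypot(X[...,0]-.617,X[...,1]-.21)<.1)&(X[...,2]>.006)
    k,l,st,ce=cv2.connectedComponentsWithStats(m.astype(np.uint8))
    i=1+np.argmax(st[1:,4]); mm=(l==i)&(abs(X[...,2]-.0105)<.003)
    a,b=np.nonzero(mm); W=ray(c,np.c_[b,a],.01); rc=cv2.minAreaRect((W[:,:2]*1000).astype(np.float32)); print("base",rc)
E
```

```text
round top [ 0.4687 -0.2363] rect c [ 469.  -235.9] [58.3 58.2] 47.6 z 0.0217
round side [ 0.4704 -0.2401] rect c [ 470.2 -239.7] [59.  58.3] 82.4 z 0.022
flat top [ 0.6391 -0.0603] rect c [639.2 -60.3] [57.3 57.5] 19.4 z 0.0198
flat side [ 0.641  -0.0637] rect c [641.1 -63. ] [58.6 59.8] 19.2 z 0.0202
tall top [0.4696 0.04  ] rect c [469.6  40.1] [45.1 45.1] 0.8 z 0.0497
tall side [0.4713 0.0374] rect c [471.9  37.3] [44.3 49.4] 1.0 z 0.0502
yoke top [0.4546 0.3551] rect c [454.7 355. ] [20.8 91.9] 61.4 z 0.0179
yoke side [0.4579 0.3525] rect c [457.1 352.4] [25.6 95.4] 62.2 z 0.0182
tin top [0.688  0.0625] rect c [688.1  62.3] [44.6 44.6] 32.6 z 0.0199
tin side [0.6902 0.0595] rect c [689.8  58.5] [45.8 45.7] 82.6 z 0.0202
reel top [ 0.4532 -0.1003] rect c [ 453.4 -100.2] [41.3 42.9] 48.5 z 0.0338
reel side [ 0.4551 -0.1031] rect c [ 455.2 -102.8] [42.5 41.9] 82.5 z 0.0341
top limb [0.6429 0.1727 0.066 ] 0.0659 78
top limb [0.6053 0.2287 0.066 ] 0.0658 81
base ((617.7445068359375, 209.8971710205078), (56.57350540161133, 145.70989990234375), 34.41206359863281)
side limb [0.6069 0.2274 0.066 ] 0.0663 35
side limb [0.6454 0.1708 0.066 ] 0.0662 39
base ((618.6976928710938, 208.9370574951172), (59.014984130859375, 151.1710205078125), 34.09086608886719)
```

```bash
cat >> h.py <<'E'
from scipy.spatial.transform import Rotation as Ro
def state():
    from bench import robot
    s=robot.observe(); q=s["tcp_rot"]; R=Ro.from_quat([q[1],q[2],q[3],q[0]]).as_matrix()
    return s,R
def jaw(R): return np.degrees(np.arctan2(R[1,0],R[0,0]))
def go(x,y,z,j=None):
    s,R=state(); d=R.T@(np.array([x,y,z])-s["tool_pos"])/.25
    t=0
    if j is not None:
        # turn about tool y (down): positive turn -> world yaw change sign = sign of y.z
        dj=(j-jaw(R)+90)%180-90; t=dj*np.sign(R[2,1])/90
    print("shift",d.round(3),"turn",round(t,3),"| jaw now",jaw(R).round(1),"pos",s["tool_pos"].round(4),"q7",s["joint_positions"][6].round(2),"t",s["time"])
E
python3 - <<'E'
from h import *
s,R=state(); print(R.round(3))
go(.469,-.238,.23,34.2)
E
```

```text
[[ 0.234 -0.001  0.972]
 [-0.972  0.002  0.234]
 [-0.002 -1.    -0.   ]]
shift [-1.533  0.004  1.602] turn 0.77 | jaw now -76.5 pos [ 0.1692 -0.7042  0.2302] q7 -0.03 t 0.1
```

Request:
apply_moves(targets=[[[-0.8,0,0.8],0.77,1],[[-0.8,0,0.8],0.77,1],[[-0.8,0,0.8],0.77,1],[[-0.8,0,0.8],0.77,1],[[-0.8,0,0.8],0.77,1],[[-0.8,0,0.8],0.77,1],[[-0.8,0,0.8],0.77,1],[[-0.8,0,0.8],0.77,1],[[-0.8,0,0.8],0.77,1],[[-0.8,0,0.8],0.77,1]], force=50)

```text
time: 1.1
tool_pos: [0.3168, -0.4628, 0.2304]
tcp_rot: [0.209, -0.209, 0.676, -0.675]
force: [0.1, -0.3, 0.1]
grip_width: 1.002
```

```bash
python3 -c "
from h import *
go(.4695,-.238,.12,34.2)"
```

```text
shift [-1.012  0.443 -0.396] turn 0.002 | jaw now -145.6 pos [ 0.3168 -0.4628  0.2304] q7 -1.45 t 1.1
```

Request:
apply_moves(targets=[[[-0.5,0.1,-0.2],0,1],[[-1,0.3,-0.396],0,1],[[-1,0.44,-0.396],0,1],[[-1,0.44,-0.396],0,1],[[-1,0.44,-0.396],0,1],[[-1,0.44,-0.396],0,1],[[-1,0.44,-0.396],0,1],[[-1,0.44,-0.396],0,1],[[-1,0.44,-0.396],0,1]])

```text
time: 2.0
tool_pos: [0.4666, -0.2414, 0.1211]
tcp_rot: [0.208, -0.209, 0.676, -0.675]
force: [-0.0, 0.1, 0.7]
grip_width: 0.996
```

Run:
```python
from h import *
from bench import robot
go(.4695,-.238,.005,34.2)
for n in ("side","top"):
    c=robot.capture(n); np.savez(n+"1.npz",**c)
    p=proj(c,[.4695,-.238,.05])[0].astype(int); u,v=np.clip(p,[90,75],[550,325])
    cv2.imwrite(f"pics/{n}1.png",cv2.resize(c["color"][v-75:v+75,u-90:u+90,::-1],None,fx=4,fy=4,interpolation=cv2.INTER_CUBIC)); print(n,u-90,v-75)
    s,R=state(); print("tcp px",proj(c,s["tool_pos"]))
```

```text
shift [-0.017  0.464 -0.004] turn 0.001 | jaw now -145.7 pos [ 0.4666 -0.2414  0.1211] q7 -1.87 t 2.0
side 165 231
tcp px [[248.25057884 281.12118806]]
top 368 210
tcp px [[473.28429123 287.69261862]]
```

View pics/side1.png

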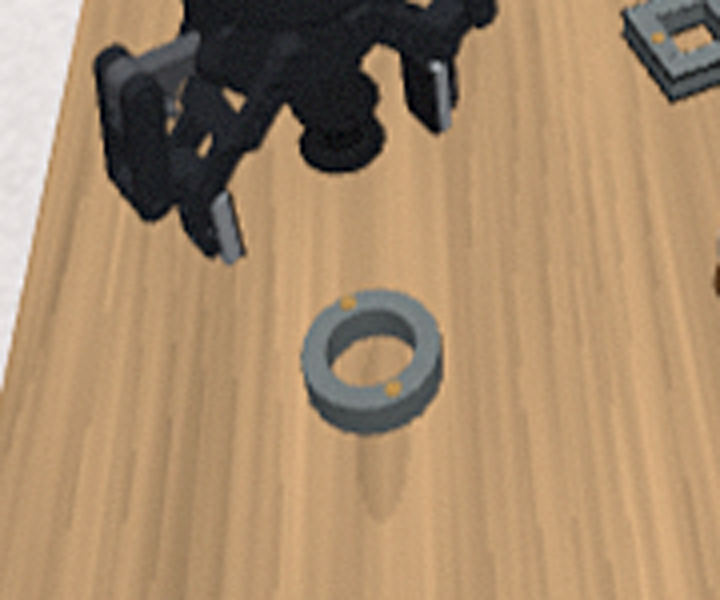

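View pics/top1.png

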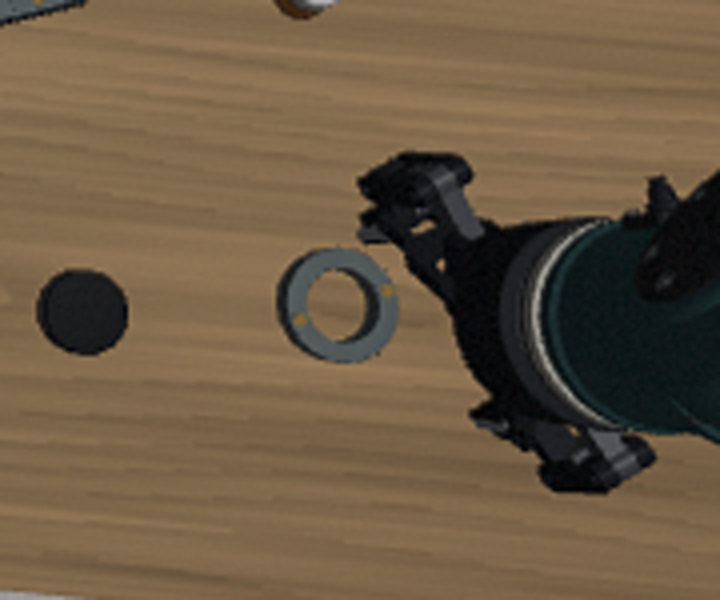

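Run:
```python
from h import *
s,R=state()
for n in("side","top"):
    c=load(n+"1.npz");X=cloud(c)
    P=X[(c["z_map"]>0)]; Q=(P-s["tool_pos"])@R
    m=(np.abs(Q[:,0])<.07)&(np.abs(Q[:,2])<.03)&(Q[:,1]>-.06)&(Q[:,1]<.03)
    for sg in(-1,1):
        q=Q[m&(sg*Q[:,0]>.02)]; 
        if len(q)>5: print(n,sg,len(q),"ymax",np.percentile(q[:,1],[90,98,100]).round(4),"x",np.percentile(q[:,0],[0,2,98,100]).round(4),"z",np.percentile(q[:,2],[2,98]).round(4))
        q=q[q[:,1]>-.02] if len(q) else q
        if len(q)>3: print("   low: x",np.percentile(q[:,0],[2,98]).round(4),"z",np.percentile(q[:,2],[2,98]).round(4))
```

```text
side -1 247 ymax [-0.02   -0.0158 -0.0129] x [-0.0682 -0.0618 -0.0425 -0.042 ] z [-0.0103  0.0126]
   low: x [-0.0484 -0.0426] z [-0.0111  0.0113]
side 1 245 ymax [-0.0227 -0.0176 -0.0144] x [0.0416 0.0426 0.0591 0.0679] z [-0.0054  0.0131]
   low: x [0.0426 0.0519] z [0.0042 0.0113]
top -1 65 ymax [-0.0217 -0.0185 -0.0161] x [-0.0572 -0.0558 -0.0422 -0.0401] z [-0.0145 -0.0004]
top 1 68 ymax [-0.019  -0.0145 -0.0122] x [0.0428 0.043  0.0612 0.0626] z [-0.0151 -0.0027]
   low: x [0.0433 0.054 ] z [-0.0124 -0.0018]
```

Request:
apply_moves(targets=[[[-0.017,0.15,-0.004],0,1],[[-0.017,0.3,-0.004],0,1],[[-0.017,0.4,-0.004],0,1],[[-0.017,0.45,-0.004],0,1],[[-0.017,0.48,-0.004],0,1],[[-0.017,0.48,-0.004],0,1],[[-0.017,0.48,-0.004],0,1],[[-0.017,0.48,-0.004],0,-0.5],[[-0.017,0.48,-0.004],0,-0.5],[[-0.017,0.48,-0.004],0,-0.5],[[-0.017,0.48,-0.004],0,-0.5],[[-0.017,0.48,-0.004],0,-0.5],[[-0.017,0.48,-0.004],0,-0.5],[[-0.017,0.48,-0.004],0,-0.5],[[-0.017,0.48,-0.004],0,-0.5]], force=50)

```text
time: 3.6
tool_pos: [0.4703, -0.2386, 0.003]
tcp_rot: [0.209, -0.207, 0.676, -0.676]
force: [-0.4, 0.9, 9.4]
grip_width: 0.685
```

Run:
```python
from h import *
from bench import robot
go(.4695,-.238,.16,34.2)
s,R=state(); print(s["grip_width"],s["force"])
for n in ("side",):
    c=robot.capture(n); np.savez(n+"2.npz",**c)
    cv2.imwrite(f"pics/{n}2.png",cv2.resize(c["color"][231:381,165:345,::-1],None,fx=4,fy=4,interpolation=cv2.INTER_CUBIC))
```

```text
shift [ 0.    -0.628 -0.003] turn -0.0 | jaw now -145.8 pos [ 0.4703 -0.2386  0.003 ] q7 -1.8 t 3.6
0.6846243306499824 [-0.39496394  0.90497197  9.37376544]
```

View pics/side2.png

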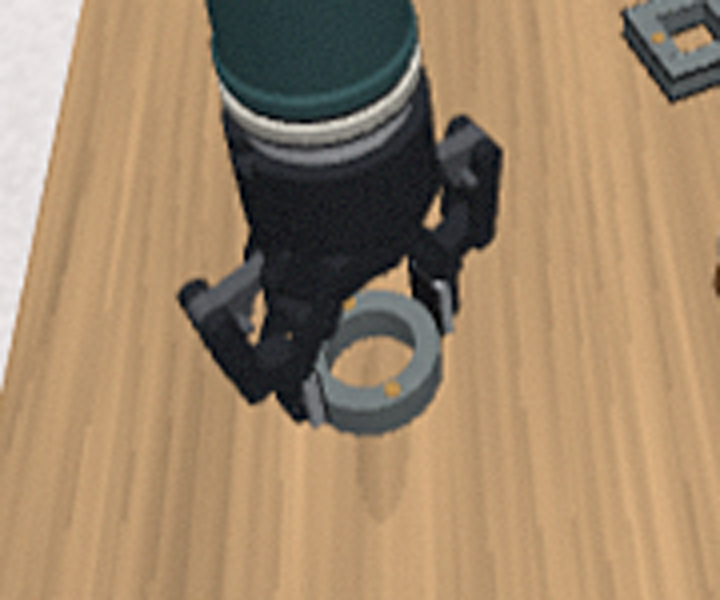

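Request:
apply_moves(targets=[[[0,-0.04,0],0,-0.5],[[0,-0.1,0],0,-0.5],[[0,-0.2,0],0,-0.5],[[0,-0.35,0],0,-0.5],[[0,-0.5,0],0,-0.5],[[0,-0.628,0],0,-0.5],[[0,-0.628,0],0,-0.5],[[0,-0.628,0],0,-0.5]])

```text
time: 4.45
tool_pos: [0.47, -0.2383, 0.1608]
tcp_rot: [-0.209, 0.207, -0.676, 0.676]
force: [-1.1, -0.6, -2.7]
grip_width: 0.682
```

Run:
```python
from h import *
s,R=state(); print(s["grip_width"],s["force"])
go(.54,-.0,.16,34.2)
go(.606,.228,.13,34.2)
```

```text
0.6817808827329629 [-1.13352692 -0.62976443 -2.73034808]
shift [-0.768  0.004 -0.631] turn 0.0 | jaw now -145.8 pos [ 0.47   -0.2383  0.1608] q7 -1.9 t 4.45
shift [-1.498  0.126 -1.237] turn 0.0 | jaw now -145.8 pos [ 0.47   -0.2383  0.1608] q7 -1.9 t 4.45
```

Request:
apply_moves(targets=[[[-0.08,0,-0.07],0,-0.5],[[-0.2,0,-0.17],0,-0.5],[[-0.32,0,-0.27],0,-0.5],[[-0.44,0,-0.37],0,-0.5],[[-0.56,0,-0.47],0,-0.5],[[-0.68,0,-0.57],0,-0.5],[[-0.75,0,-0.62],0,-0.5],[[-0.768,0,-0.631],0,-0.5],[[-0.768,0,-0.631],0,-0.5]])

```text
time: 5.35
tool_pos: [0.5391, 0.0007, 0.1597]
tcp_rot: [-0.209, 0.209, -0.676, 0.676]
force: [0.4, -1.2, -1.3]
grip_width: 0.681
```

Request:
apply_moves(targets=[[[-0.08,0,-0.07],0,-0.5],[[-0.2,0,-0.17],0,-0.5],[[-0.32,0,-0.27],0,-0.5],[[-0.44,0.02,-0.37],0,-0.5],[[-0.56,0.05,-0.47],0,-0.5],[[-0.68,0.08,-0.57],0,-0.5],[[-0.72,0.11,-0.6],0,-0.5],[[-0.732,0.12,-0.606],0,-0.5],[[-0.732,0.12,-0.606],0,-0.5],[[-0.732,0.12,-0.606],0,-0.5]])

```text
time: 6.35
tool_pos: [0.6047, 0.2253, 0.1297]
tcp_rot: [-0.207, 0.208, -0.675, 0.677]
force: [-1.1, 0.1, -0.7]
grip_width: 0.681
```

Run:
```python
from h import *
from bench import robot
s,R=state(); print(s["grip_width"],s["force"])
go(.606,.228,.1,34.2)
for n in ("side","top"):
    c=robot.capture(n); np.savez(n+"3.npz",**c)
    p=proj(c,[.606,.228,.08])[0].astype(int); u,v=np.clip(p,[90,75],[550,325])
    cv2.imwrite(f"pics/{n}3.png",cv2.resize(c["color"][v-75:v+75,u-90:u+90,::-1],None,fx=4,fy=4,interpolation=cv2.INTER_CUBIC)); print(n,u-90,v-75)
```

```text
0.6810012488236171 [-1.12680023  0.12971447 -0.69453465]
shift [-0.011  0.119 -0.006] turn -0.001 | jaw now -145.9 pos [0.6047 0.2253 0.1297] q7 -2.68 t 6.35
side 216 69
top 147 122
```

View pics/side3.png

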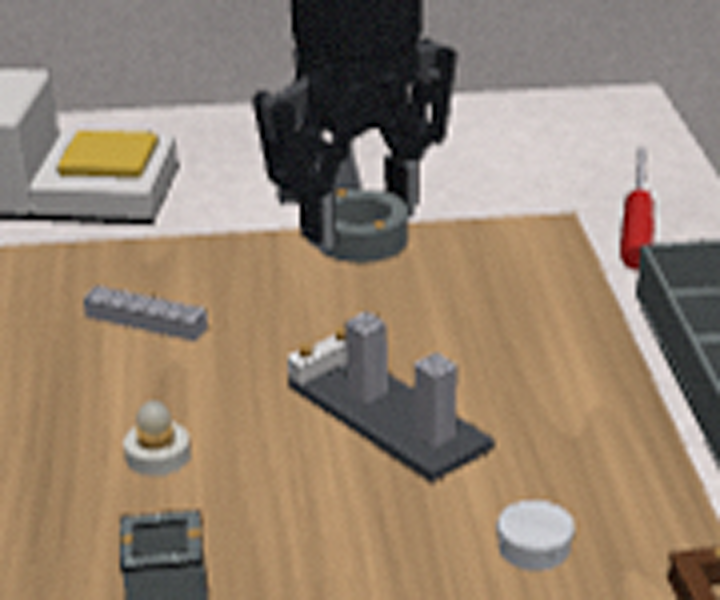

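View pics/top3.png

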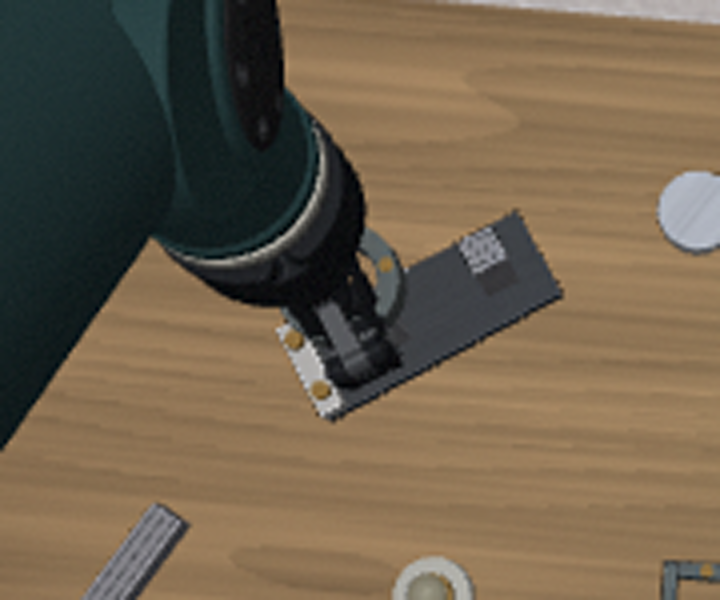

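Run:
```python
from h import *
s,R=state()
c=load("side3.npz");X=cloud(c); h=s["tool_pos"][2]-.003+.022
hsv=cv2.cvtColor(c["color"],cv2.COLOR_RGB2HSV).astype(int)
m=(abs(X[...,2]-.0005-h)<.003)&(np.hypot(X[...,0]-.605,X[...,1]-.225)<.045)
v,u=np.nonzero(m); print(m.sum(), "z",np.median(X[m][:,2]),h)
Q=(X[m]-s["tool_pos"])@R
print(np.c_[u,v,(Q*1000).round(0)[:,[0,2]],c["color"][m]][::6])
```

```text
143 z 0.14891476849540417 0.14919578312925427
[[312. 115. -30. -11. 109. 103. 103.]
 [303. 116. -10. -23.  94. 101. 105.]
 [309. 116. -22. -14. 180. 175. 174.]
 [315. 116. -29.   1.   3.   7.   8.]
 [304. 117. -10. -19. 113. 120. 121.]
 [310. 117. -21.  -8. 120. 126. 125.]
 [316. 117. -28.   6.   3.   2.   2.]
 [301. 118.   0. -18. 108. 103.  89.]
 [311. 118. -21.  -4. 105. 113. 113.]
 [317. 118. -28.  10.  16.  20.  24.]
 [314. 119. -21.   7. 112. 119. 120.]
 [316. 120. -22.  13. 109. 115. 115.]
 [314. 122. -10.  20. 113. 118. 120.]
 [314. 123.  -5.  25. 110. 114. 115.]
 [301. 124.  19.   4.  93.  99.  99.]
 [313. 124.  -1.  26. 113. 126. 126.]
 [293. 125.  42.   2.  11.  16.  17.]
 [302. 125.  25.  16. 102. 108. 110.]
 [308. 125.  12.  22. 101. 107. 109.]
 [314. 125.  -1.  30.  92.  97.  98.]
 [297. 126.  36.  10.  94.  97.  99.]
 [304. 126.  22.  20. 114. 120. 117.]
 [310. 126.  10.  27.  98.  93.  81.]
 [296. 127.  40.  11.  40.  41.  43.]]
```

Run:
```python
from h import *
from scipy.optimize import least_squares
s,R=state()
c=load("side3.npz");X=cloud(c); h=s["tool_pos"][2]-.003+.022
col=c["color"].astype(int); g=(col.min(-1)>75)&(col.max(-1)<140)&(np.ptp(col,axis=-1)<25)
m=(abs(X[...,2]-h)<.003)&(np.hypot(X[...,0]-.605,X[...,1]-.225)<.04)&g
v,u=np.nonzero(m); W=ray(c,np.c_[u,v],h)
def f(p):
    r=np.hypot(W[:,0]-p[0],W[:,1]-p[1])
    return np.maximum(r-.0300,0)+np.maximum(.0190-r,0)
res=least_squares(f,[.605,.225],x_scale=.01,diff_step=1e-4); print(len(W),res.x,res.cost**.5)
# map of cost
best=[(np.sum(f((x,y))**2),x,y) for x in np.arange(.597,.615,.0005) for y in np.arange(.217,.235,.0005)]
b=sorted(best)[:12]; print(np.mean(b,0),b[0])
d=np.array([res.x[0],res.x[1],h])-s["tool_pos"]; print("offset in tool",(R.T@d*1000).round(1))
print("limb side view (.6069,.2274): err", (np.array([.6069,.2274])-res.x).round(4))
go(*(s["tool_pos"][:2]+np.array([.6069,.2274])-res.x),.11)
```

```text
102 [0.60696924 0.22097899] 0.012756323415750432
[3.30646720e-04 6.06875000e-01 2.20958333e-01] (np.float64(0.0003254677657612364), np.float64(0.6069999999999989), np.float64(0.221))
offset in tool [  1.2 -19.    5.4]
limb side view (.6069,.2274): err [-0.0001  0.0064]
shift [-0.014  0.081 -0.022] turn 0 | jaw now -145.9 pos [0.605  0.2261 0.1302] q7 -2.68 t 6.45
```

Run:
```python
from h import *
s,R=state()
c=load("side3.npz");X=cloud(c); h=s["tool_pos"][2]-.003+.022
a=c["color"][95:140,285:330,::-1].copy()
big=cv2.resize(a,None,fx=14,fy=14,interpolation=cv2.INTER_NEAREST)
# project nominal circles at side-view tool xy + offsets
th=np.linspace(0,2*np.pi,60)
for off,colr in((.0013,(0,255,0)),(.0054,(0,0,255))):
  o=s["tool_pos"]+R@np.array([0,0,off])
  for r in(.019,.030):
    C=np.c_[o[0]+r*np.cos(th),o[1]+r*np.sin(th),np.full(60,h)]
    p=((proj(c,C)-[285,95]+.5)*14).astype(int); cv2.polylines(big,[p],True,colr,1)
cv2.imwrite("pics/side3b.png",big[:600])
```

```text
(no output)
```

View pics/side3b.png

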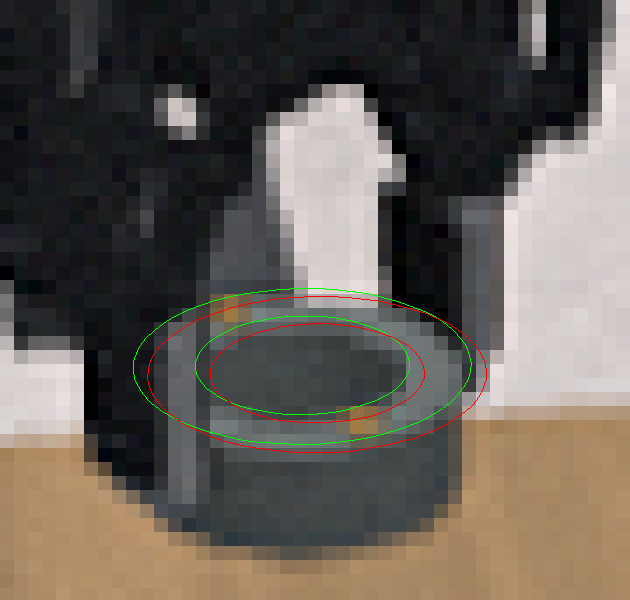

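Run:
```python
from h import *
go(.606,.2285,.08,34.2)
```

```text
shift [-0.009  0.201 -0.006] turn -0.001 | jaw now -145.9 pos [0.605  0.2261 0.1302] q7 -2.68 t 6.45
```

Request:
apply_moves(targets=[[[-0.009,0.06,-0.006],0,-0.5],[[-0.009,0.12,-0.006],0,-0.5],[[-0.009,0.18,-0.006],0,-0.5],[[-0.009,0.18,-0.006],0,-0.5],[[-0.009,0.18,-0.006],0,-0.5]])

```text
time: 6.95
tool_pos: [0.6054, 0.2284, 0.0841]
tcp_rot: [-0.207, 0.208, -0.675, 0.677]
force: [-0.1, -0.4, -1.0]
grip_width: 0.68
```

Run:
```python
from h import *
from bench import robot
s,R=state(); print(s["grip_width"],s["force"])
go(.606,.2285,.013,34.2)
for n,X0 in (("side",[.606,.228,.08]),("top",[.606,.228,.08])):
    c=robot.capture(n); np.savez(n+"4.npz",**c)
    p=proj(c,X0)[0].astype(int); u,v=p
    cv2.imwrite(f"pics/{n}4.png",cv2.resize(c["color"][v-40:v+40,u-45:u+45,::-1],None,fx=7,fy=7,interpolation=cv2.INTER_CUBIC)); print(n,u-45,v-40)
```

```text
0.6801544643703619 [-0.10153387 -0.42799768 -1.03188497]
shift [-0.003  0.284  0.001] turn -0.001 | jaw now -145.9 pos [0.6054 0.2284 0.0841] q7 -2.66 t 6.95
side 261 104
top 192 157
```

View pics/side4.png

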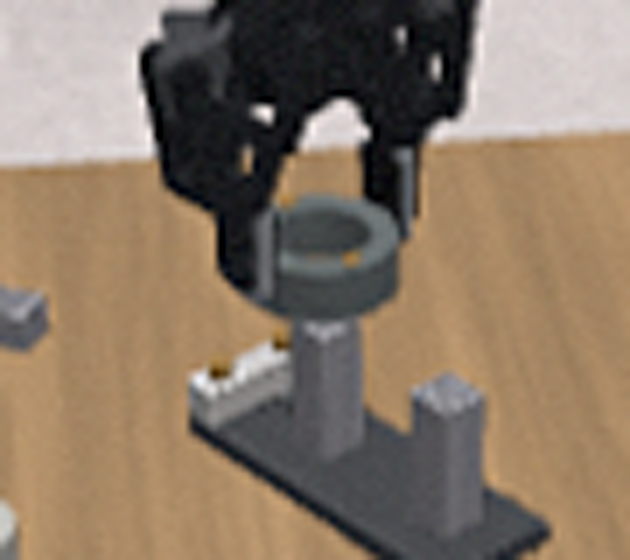

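View pics/top4.png

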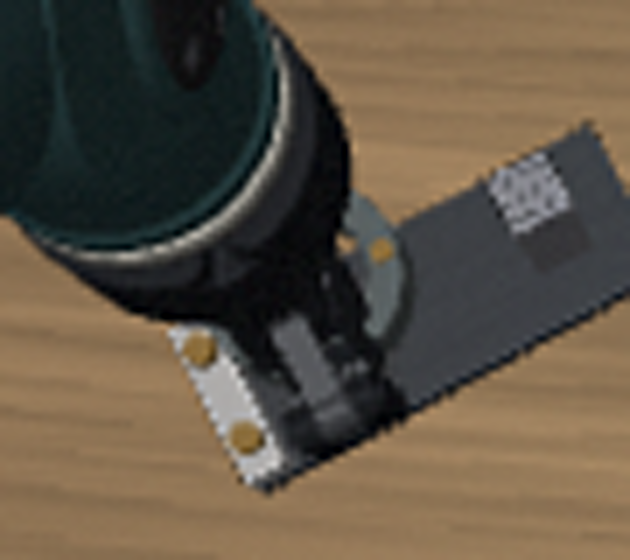

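Request:
apply_moves(targets=[[[-0.003,0.03,0],0,-0.5],[[-0.003,0.06,0],0,-0.5],[[-0.003,0.09,0],0,-0.5],[[-0.003,0.12,0],0,-0.5],[[-0.003,0.15,0],0,-0.5],[[-0.003,0.15,0],0,-0.5]])

```text
time: 7.65
tool_pos: [0.606, 0.2287, 0.0463]
tcp_rot: [-0.207, 0.208, -0.675, 0.677]
force: [-0.1, 0.9, -1.5]
grip_width: 0.681
```

Request:
apply_moves(targets=[[[0,0.03,0],0,-0.5],[[0,0.06,0],0,-0.5],[[0,0.09,0],0,-0.5],[[0,0.11,0],0,-0.5],[[0,0.125,0],0,-0.5],[[0,0.13,0],0,-0.5],[[0,0.13,0],0,-0.5]])

```text
time: 8.35
tool_pos: [0.606, 0.2287, 0.0137]
tcp_rot: [-0.207, 0.208, -0.675, 0.677]
force: [-0.4, -0.9, -2.2]
grip_width: 0.682
```

Request:
apply_moves(targets=[[[0,0.006,0],0,-0.5],[[0,0.008,0],0,-0.5],[[0,0.008,0],0,0.7],[[0,0.008,0],0,0.7],[[0,0.008,0],0,0.7],[[0,0.008,0],0,0.7],[[0,0.008,0],0,1],[[0,-0.1,0],0,1],[[0,-0.3,0],0,1],[[0,-0.5,0],0,1],[[0,-0.6,0],0,1],[[0,-0.6,0],0,1]])

```text
time: 9.55
tool_pos: [0.6094, 0.2297, 0.1685]
tcp_rot: [-0.21, 0.205, -0.676, 0.676]
force: [-0.2, 0.2, -0.2]
grip_width: 1.002
```

Run:
```python
from h import *
from bench import robot
s,R=state(); print(s["grip_width"],s["force"])
go(.640,-.062,.16,19.3)
c=robot.capture("side"); np.savez("side5.npz",**c)
cv2.imwrite(f"pics/side5.png",cv2.resize(c["color"][104:204,261:381,::-1],None,fx=6,fy=6,interpolation=cv2.INTER_CUBIC))
```

```text
1.0015134908624779 [-0.18596513  0.20559802 -0.22392849]
shift [0.553 0.033 1.035] turn 0.164 | jaw now -145.9 pos [0.6094 0.2297 0.1685] q7 -2.7 t 9.55
```

View pics/side5.png

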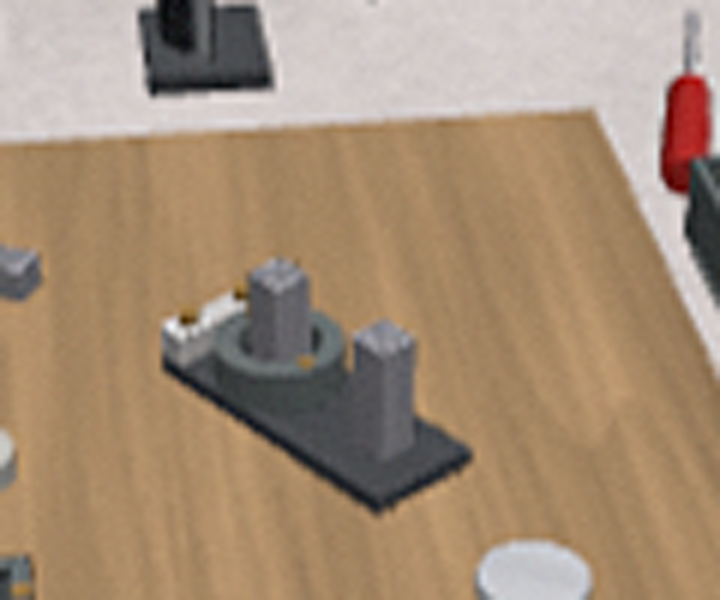

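Request:
apply_moves(targets=[[[0.1,0,0.18],0.1,1],[[0.2,0,0.36],0.164,1],[[0.3,0,0.54],0.164,1],[[0.4,0.03,0.72],0.164,1],[[0.5,0.1,0.9],0.164,1],[[0.553,0.2,1],0.164,1],[[0.553,0.24,1],0.164,1],[[0.553,0.24,1],0.164,1],[[0.553,0.24,1],0.164,1],[[0.553,0.24,1],0.164,1]])

```text
time: 10.6
tool_pos: [0.6338, -0.0526, 0.1061]
tcp_rot: [0.121, -0.119, 0.697, -0.697]
force: [0.9, 0.7, 0.0]
grip_width: 0.999
```

Run:
```python
from h import *
go(.640,-.062,.0,19.3)
```

```text
shift [-0.009  0.425  0.044] turn 0.003 | jaw now -160.5 pos [ 0.6338 -0.0526  0.1061] q7 -2.43 t 10.6
```

Request:
apply_moves(targets=[[[-0.009,0.05,0.044],0,1],[[-0.009,0.15,0.044],0,1],[[-0.009,0.25,0.044],0,1],[[-0.009,0.35,0.044],0,1],[[-0.009,0.4,0.044],0,1],[[-0.009,0.42,0.044],0,1],[[-0.009,0.42,0.044],0,1],[[-0.009,0.42,0.044],0,1],[[-0.009,0.42,0.044],0,-0.5],[[-0.009,0.42,0.044],0,-0.5],[[-0.009,0.42,0.044],0,-0.5],[[-0.009,0.42,0.044],0,-0.5],[[-0.009,0.42,0.044],0,-0.5],[[-0.009,0.42,0.044],0,-0.5],[[-0.009,0.42,0.044],0,-0.5]])

```text
time: 12.1
tool_pos: [0.6408, -0.0623, 0.0024]
tcp_rot: [0.122, -0.118, 0.697, -0.697]
force: [-0.8, -0.1, 6.0]
grip_width: 0.641
```

Request:
apply_moves(targets=[[[0,-0.04,0],0,-0.5],[[0,-0.1,0],0,-0.5],[[0,-0.2,0],0,-0.5],[[0,-0.35,0],0,-0.5],[[0,-0.5,0],0,-0.5],[[0,-0.6,0],0,-0.5],[[0,-0.6,0],0,-0.5],[[0,-0.6,0],0,-0.5]])

```text
time: 12.9
tool_pos: [0.6401, -0.0622, 0.1536]
tcp_rot: [0.122, -0.118, 0.697, -0.697]
force: [-0.2, 0.7, -1.6]
grip_width: 0.639
```

Run:
```python
from h import *
from bench import robot
go(.606,.2285,.13,34.2)
c=robot.capture("side"); np.savez("side6.npz",**c)
s,R=state(); u,v=proj(c,s["tool_pos"])[0].astype(int)
cv2.imwrite(f"pics/side6.png",cv2.resize(c["color"][v-50:v+50,u-60:u+60,::-1],None,fx=6,fy=6,interpolation=cv2.INTER_CUBIC))
```

```text
shift [-0.26   0.095 -1.142] turn -0.163 | jaw now -160.5 pos [ 0.6401 -0.0622  0.1536] q7 -2.44 t 12.9
```

View pics/side6.png

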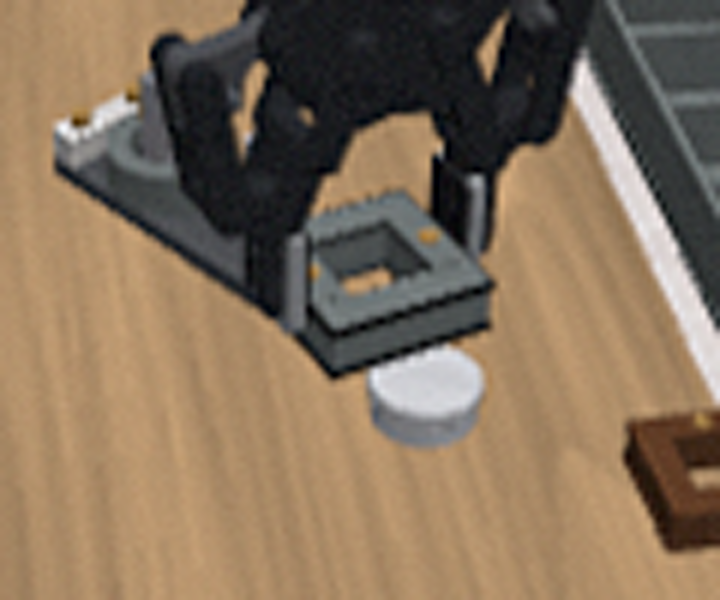

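Request:
apply_moves(targets=[[[-0.03,0,-0.1],0,-0.5],[[-0.07,0,-0.25],-0.05,-0.5],[[-0.1,0,-0.4],-0.1,-0.5],[[-0.13,0,-0.55],-0.163,-0.5],[[-0.16,0,-0.7],-0.163,-0.5],[[-0.2,0,-0.83],-0.163,-0.5],[[-0.24,0,-0.95],-0.163,-0.5],[[-0.26,0,-1],-0.163,-0.5],[[-0.26,0,-1],-0.163,-0.5],[[-0.26,0,-1],-0.163,-0.5]])

```text
time: 13.95
tool_pos: [0.6166, 0.193, 0.152]
tcp_rot: [-0.208, 0.207, -0.676, 0.676]
force: [0.6, -0.6, -0.2]
grip_width: 0.639
```

Run:
```python
from h import *
go(.606,.2285,.1,34.2)
```

```text
shift [-0.044  0.208 -0.142] turn -0.001 | jaw now -145.9 pos [0.6166 0.193  0.152 ] q7 -2.63 t 13.95
```

Request:
apply_moves(targets=[[[-0.02,0,-0.06],0,-0.5],[[-0.044,0,-0.142],0,-0.5],[[-0.044,0.06,-0.142],0,-0.5],[[-0.044,0.14,-0.142],0,-0.5],[[-0.044,0.22,-0.142],0,-0.5],[[-0.044,0.268,-0.142],0,-0.5],[[-0.044,0.268,-0.142],0,-0.5],[[-0.044,0.268,-0.142],0,-0.5]])

```text
time: 14.75
tool_pos: [0.6062, 0.2278, 0.0849]
tcp_rot: [-0.208, 0.206, -0.675, 0.677]
force: [-0.6, -0.5, -2.0]
grip_width: 0.64
```

Run:
```python
from h import *
from bench import robot
s,R=state(); print(s["grip_width"],s["force"])
go(.606,.2285,.013,34.2)
c=robot.capture("side"); np.savez("side7.npz",**c)
u,v=261,104
b=cv2.resize(c["color"][v:v+80,u:u+90,::-1],None,fx=7,fy=7,interpolation=cv2.INTER_CUBIC)
# limb top outline as measured in side view; coil hole expected from TCP
def sq(cx,cy,h,a,z):
    t=np.radians(34.2);e=np.array([np.cos(t),np.sin(t)]);f=np.array([-e[1],e[0]])
    return np.array([[*(np.array([cx,cy])+sx*a*e+sy*a*f),z] for sx,sy in((1,1),(1,-1),(-1,-1),(-1,1))])
for S,col in((sq(.6069,.2274,0,.01,.066),(0,255,255)),(sq(.646-.0006,.1708,0,.01,.066),(0,255,255)),(sq(s["tool_pos"][0]+.001,s["tool_pos"][1]-.0015,0,.015,s["tool_pos"][2]-.0024+.02),(0,0,255)),(sq(s["tool_pos"][0]+.001,s["tool_pos"][1]-.0015,0,.028,s["tool_pos"][2]-.0024+.02),(0,0,255))):
    p=((proj(c,S)-[u,v]+.5)*7).astype(int); cv2.polylines(b,[p],True,col,1)
cv2.imwrite(f"pics/side7.png",b)
```

```text
0.6397857698967375 [-0.6110019  -0.52404477 -1.9735111 ]
shift [-0.     0.288 -0.004] turn -0.001 | jaw now -145.9 pos [0.6062 0.2278 0.0849] q7 -2.65 t 14.75
```

View pics/side7.png

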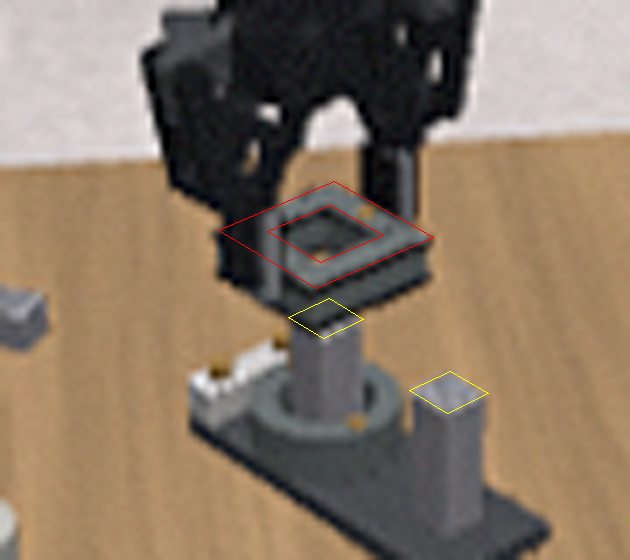

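Request:
apply_moves(targets=[[[0,0.03,-0.003],0,-0.5],[[0,0.06,-0.003],0,-0.5],[[0,0.09,-0.003],0,-0.5],[[0,0.12,-0.003],0,-0.5],[[0,0.15,-0.003],0,-0.5],[[0,0.175,-0.003],0,-0.5],[[0,0.19,-0.003],0,-0.5],[[0,0.19,-0.003],0,-0.5],[[0,0.19,-0.003],0,-0.5]])

```text
time: 15.7
tool_pos: [0.6066, 0.2287, 0.0381]
tcp_rot: [-0.209, 0.206, -0.676, 0.677]
force: [0.4, -0.7, -1.7]
grip_width: 0.642
```

Request:
apply_moves(targets=[[[0,0.006,0],0,-0.5],[[0,0.01,0],0,-0.5],[[0,0.013,0],0,-0.5],[[0,0.013,0],0,-0.5]])

```text
time: 16.1
tool_pos: [0.6066, 0.2287, 0.0348]
tcp_rot: [-0.208, 0.206, -0.676, 0.677]
force: [-0.6, -0.6, -1.0]
grip_width: 0.637
```

Request:
apply_moves(targets=[[[0,0.003,0],0,-0.5],[[0,0.003,0],0,0.5],[[0,0.003,0],0,0.5],[[0,0.003,0],0,0.5],[[0,0.003,0],0,0.5],[[0,0.003,0],0,1],[[0,0.003,0],0,1],[[0,-0.1,0],0,1],[[0,-0.3,0],0,1],[[0,-0.5,0],0,1],[[0,-0.5,0],0,1],[[0,-0.5,0],0,1]])

```text
time: 17.3
tool_pos: [0.607, 0.2291, 0.1615]
tcp_rot: [-0.21, 0.205, -0.676, 0.676]
force: [-1.0, 0.1, 0.2]
grip_width: 0.998
```

Run:
```python
from h import *
from bench import robot
s,R=state(); print(s["grip_width"],s["force"])
go(.4705,.0387,.16,90.9)
c=robot.capture("side"); np.savez("side8.npz",**c)
cv2.imwrite(f"pics/side8.png",cv2.resize(c["color"][104:204,261:381,::-1],None,fx=6,fy=6,interpolation=cv2.INTER_CUBIC))
```

```text
0.9984101775083778 [-1.0272848   0.07506314  0.2076095 ]
shift [0.879 0.001 0.325] turn -0.631 | jaw now -145.9 pos [0.607  0.2291 0.1615] q7 -2.69 t 17.3
```

View pics/side8.png

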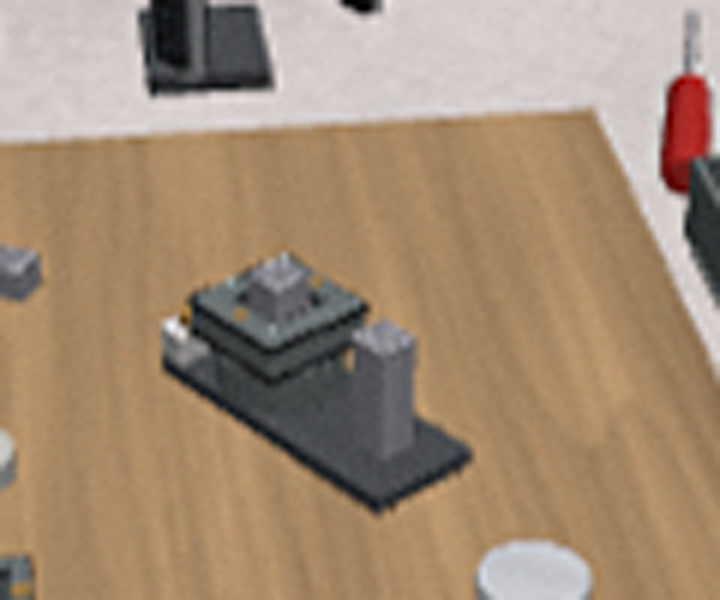

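Request:
apply_moves(targets=[[[0.1,0,0.04],-0.09,1],[[0.25,0,0.1],-0.18,1],[[0.4,0,0.15],-0.27,1],[[0.55,0,0.2],-0.36,1],[[0.7,0,0.26],-0.45,1],[[0.85,0,0.325],-0.54,1],[[0.879,0.1,0.325],-0.631,1],[[0.879,0.2,0.325],-0.631,1],[[0.879,0.2,0.325],-0.631,1],[[0.879,0.2,0.325],-0.631,1]])

```text
time: 18.35
tool_pos: [0.4684, 0.0384, 0.1084]
tcp_rot: [-0.504, 0.504, -0.496, 0.496]
force: [0.2, -0.3, 0.2]
grip_width: 1.002
```

Run:
```python
from h import *
go(.4705,.0387,.02,90.9)
```

```text
shift [-0.001  0.354  0.008] turn -0.0 | jaw now -89.1 pos [0.4684 0.0384 0.1084] q7 -1.66 t 18.35
```

Request:
apply_moves(targets=[[[0,0.1,0.008],0,1],[[0,0.2,0.008],0,1],[[0,0.3,0.008],0,1],[[0,0.35,0.008],0,1],[[0,0.35,0.008],0,1],[[0,0.35,0.008],0,1],[[0,0.35,0.008],0,-0.7],[[0,0.35,0.008],0,-0.7],[[0,0.35,0.008],0,-0.7],[[0,0.35,0.008],0,-0.7],[[0,0.35,0.008],0,-0.7],[[0,0.35,0.008],0,-0.7],[[0,0.35,0.008],0,-0.7],[[0,0.35,0.008],0,-0.7]])

```text
time: 19.75
tool_pos: [0.4709, 0.0386, 0.0219]
tcp_rot: [0.504, -0.503, 0.496, -0.497]
force: [-0.7, 0.7, 7.5]
grip_width: 0.506
```

Request:
apply_moves(targets=[[[0,-0.04,0],0,-0.7],[[0,-0.1,0],0,-0.7],[[0,-0.2,0],0,-0.7],[[0,-0.35,0],0,-0.7],[[0,-0.5,0],0,-0.7],[[0,-0.6,0],0,-0.7],[[0,-0.6,0],0,-0.7],[[0,-0.6,0],0,-0.7]])

```text
time: 20.55
tool_pos: [0.4702, 0.0385, 0.1723]
tcp_rot: [0.505, -0.503, 0.496, -0.497]
force: [-0.1, 0.2, -3.3]
grip_width: 0.508
```

Run:
```python
from h import *
from bench import robot
go(.6442,.172,.16,34.2)
c=robot.capture("side"); np.savez("side9.npz",**c)
s,R=state(); u,v=proj(c,s["tool_pos"])[0].astype(int)
cv2.imwrite(f"pics/side9.png",cv2.resize(c["color"][v-50:v+50,u-60:u+60,::-1],None,fx=6,fy=6,interpolation=cv2.INTER_CUBIC))
```

```text
shift [-0.523  0.051  0.704] turn 0.63 | jaw now -89.1 pos [0.4702 0.0385 0.1723] q7 -1.67 t 20.55
```

View pics/side9.png

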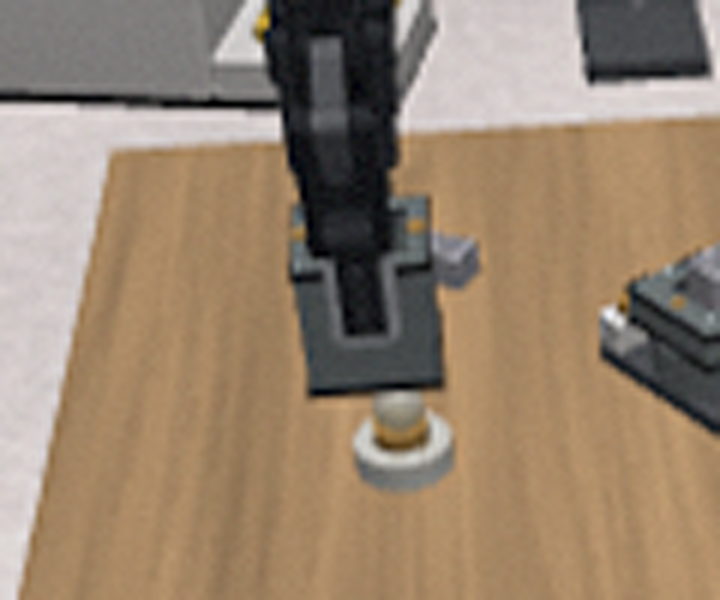

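Request:
apply_moves(targets=[[[-0.06,0,0.08],0.06,-0.7],[[-0.14,0,0.18],0.14,-0.7],[[-0.22,0,0.3],0.22,-0.7],[[-0.3,0,0.4],0.3,-0.7],[[-0.38,0,0.5],0.38,-0.7],[[-0.45,0,0.6],0.46,-0.7],[[-0.5,0,0.68],0.54,-0.7],[[-0.523,0,0.704],0.62,-0.7],[[-0.523,0.1,0.704],0.63,-0.7],[[-0.523,0.2,0.704],0.63,-0.7],[[-0.523,0.24,0.704],0.63,-0.7],[[-0.523,0.24,0.704],0.63,-0.7],[[-0.523,0.24,0.704],0.63,-0.7]])

```text
time: 21.9
tool_pos: [0.6434, 0.1716, 0.111]
tcp_rot: [-0.208, 0.208, -0.676, 0.676]
force: [0.5, -0.3, -2.2]
grip_width: 0.501
```

Run:
```python
from h import *
from bench import robot
s,R=state(); print(s["grip_width"],s["force"])
go(.6442,.172,.0319,34.2)
c=robot.capture("side"); np.savez("side10.npz",**c)
u,v=270,90
b=cv2.resize(c["color"][v:v+85,u:u+90,::-1],None,fx=7,fy=7,interpolation=cv2.INTER_CUBIC)
def sq(cx,cy,a,z):
    t=np.radians(34.2);e=np.array([np.cos(t),np.sin(t)]);f=np.array([-e[1],e[0]])
    return np.array([[*(np.array([cx,cy])+sx*a*e+sy*a*f),z] for sx,sy in((1,1),(1,-1),(-1,-1),(-1,1))])
p0=s["tool_pos"]
for S,col in((sq(.6454,.1708,.01,.066),(0,255,255)),(sq(p0[0]+.001,p0[1]-.0015,.015,p0[2]-.0219+.05),(0,0,255)),(sq(p0[0]+.001,p0[1]-.0015,.022,p0[2]-.0219+.05),(0,0,255)),(sq(p0[0]+.001,p0[1]-.0015,.022,p0[2]-.0219),(0,255,0))):
    p=((proj(c,S)-[u,v]+.5)*7).astype(int); cv2.polylines(b,[p],True,col,1)
cv2.imwrite(f"pics/side10.png",b)
```

```text
0.5012230820447975 [ 0.49443047 -0.25406796 -2.20776282]
shift [-0.004  0.316  0.   ] turn -0.0 | jaw now -145.8 pos [0.6434 0.1716 0.111 ] q7 -2.57 t 21.9
```

View pics/side10.png

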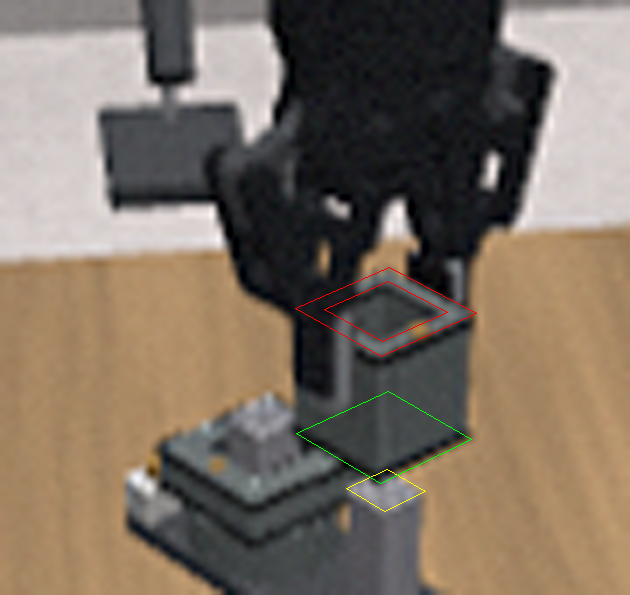

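Request:
apply_moves(targets=[[[-0.004,0.03,0],0,-0.7],[[-0.004,0.06,0],0,-0.7],[[-0.004,0.09,0],0,-0.7],[[-0.004,0.12,0],0,-0.7],[[-0.004,0.15,0],0,-0.7],[[-0.004,0.15,0],0,-0.7]])

```text
time: 22.55
tool_pos: [0.6438, 0.1721, 0.0729]
tcp_rot: [-0.207, 0.208, -0.676, 0.676]
force: [-0.3, 0.5, -2.0]
grip_width: 0.506
```

Request:
apply_moves(targets=[[[0,0.03,0],0,-0.7],[[0,0.06,0],0,-0.7],[[0,0.09,0],0,-0.7],[[0,0.12,0],0,-0.7],[[0,0.145,0],0,-0.7],[[0,0.16,0],0,-0.7],[[0,0.163,0],0,-0.7],[[0,0.163,0],0,-0.7]])

```text
time: 23.35
tool_pos: [0.6439, 0.172, 0.0322]
tcp_rot: [-0.207, 0.208, -0.676, 0.676]
force: [0.2, 0.0, -2.3]
grip_width: 0.503
```

Request:
apply_moves(targets=[[[0,0.005,0],0,-0.7],[[0,0.005,0],0,-0.7],[[0,0.005,0],0,0.3],[[0,0.005,0],0,0.3],[[0,0.005,0],0,0.3],[[0,0.005,0],0,0.3],[[0,0.005,0],0,0.3],[[0,-0.1,0],0,0.3],[[0,-0.3,0],0,0.3],[[0,-0.5,0],0,0.3],[[0,-0.55,0],0,0.3],[[0,-0.55,0],0,0.3]])

```text
time: 24.55
tool_pos: [0.646, 0.1724, 0.1726]
tcp_rot: [-0.209, 0.206, -0.676, 0.676]
force: [-0.5, 0.4, 0.2]
grip_width: 0.653
```

Run:
```python
from h import *
from bench import robot
s,R=state(); print(s["grip_width"],s["force"])
go(.456,.354,.16,61.6)
c=robot.capture("side"); np.savez("side11.npz",**c)
cv2.imwrite(f"pics/side11.png",cv2.resize(c["color"][104:204,261:381,::-1],None,fx=6,fy=6,interpolation=cv2.INTER_CUBIC))
```

```text
0.6529252296580811 [-0.5344243   0.40962512  0.15674167]
shift [ 0.221  0.048 -1.028] turn -0.305 | jaw now -145.8 pos [0.646  0.1724 0.1726] q7 -2.6 t 24.55
```

View pics/side11.png

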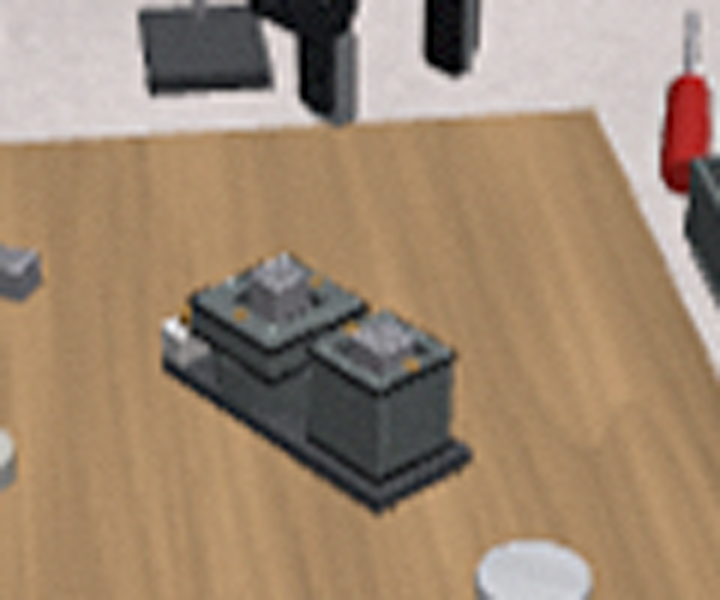

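Request:
apply_moves(targets=[[[0.03,0,-0.14],-0.08,0.3],[[0.07,0,-0.3],-0.16,0.3],[[0.1,0,-0.46],-0.24,0.3],[[0.14,0,-0.62],-0.305,0.3],[[0.18,0,-0.78],-0.305,0.3],[[0.21,0,-0.92],-0.305,0.3],[[0.221,0.1,-1],-0.305,0.3],[[0.221,0.2,-1],-0.305,0.3],[[0.221,0.28,-1],-0.305,0.3],[[0.221,0.28,-1],-0.305,0.3],[[0.221,0.28,-1],-0.305,0.3]])

```text
time: 25.7
tool_pos: [0.457, 0.3471, 0.0986]
tcp_rot: [-0.361, 0.364, -0.607, 0.608]
force: [0.7, 0.2, 0.1]
grip_width: 0.65
```

Run:
```python
from h import *
go(.4562,.3538,.003,61.7)
```

```text
shift [-0.024  0.382 -0.015] turn -0.001 | jaw now -118.4 pos [0.457  0.3471 0.0986] q7 -2.57 t 25.7
```

Request:
apply_moves(targets=[[[-0.024,0.08,-0.015],0,0.3],[[-0.024,0.18,-0.015],0,0.3],[[-0.024,0.28,-0.015],0,0.3],[[-0.024,0.35,-0.015],0,0.3],[[-0.024,0.378,-0.015],0,0.3],[[-0.024,0.378,-0.015],0,0.3],[[-0.024,0.378,-0.015],0,0.3]])

```text
time: 26.4
tool_pos: [0.457, 0.3541, 0.005]
tcp_rot: [-0.361, 0.363, -0.607, 0.608]
force: [0.7, -0.2, -0.7]
grip_width: 0.651
```

Run:
```python
from h import *
go(.4562,.3538,.003,61.7)
```

```text
shift [ 0.003  0.008 -0.002] turn -0.001 | jaw now -118.4 pos [0.457  0.3541 0.005 ] q7 -2.54 t 26.4
```

Request:
apply_moves(targets=[[[0,0,0],0,-0.3],[[0,0,0],0,-0.9],[[0,0,0],0,-0.9],[[0,0,0],0,-0.9],[[0,0,0],0,-0.9],[[0,0,0],0,-0.9],[[0,0,0],0,-0.9],[[0,0,0],0,-0.9]])

```text
time: 27.2
tool_pos: [0.4576, 0.3546, 0.0061]
tcp_rot: [-0.362, 0.362, -0.607, 0.608]
force: [0.1, 1.0, 6.5]
grip_width: 0.218
```

Run:
```python
from h import *
from bench import robot
go(.6251,.2002,.16,34.2)
s,R=state(); print(s["grip_width"],s["force"])
c=robot.capture("top"); np.savez("top12.npz",**c); X=cloud(c)
u,v=proj(c,s["tool_pos"])[0].astype(int)
cv2.imwrite(f"pics/top12.png",cv2.resize(c["color"][v-50:v+50,u-60:u+60,::-1],None,fx=6,fy=6,interpolation=cv2.INTER_CUBIC))
c=robot.capture("side"); np.savez("side12.npz",**c)
u,v=proj(c,s["tool_pos"])[0].astype(int)
cv2.imwrite(f"pics/side12.png",cv2.resize(c["color"][v-50:v+50,u-60:u+60,::-1],None,fx=6,fy=6,interpolation=cv2.INTER_CUBIC))
```

```text
shift [ 0.225 -0.616  0.883] turn 0.304 | jaw now -118.4 pos [0.4576 0.3546 0.0061] q7 -2.54 t 27.2
0.21810296143413424 [0.05953568 0.95107686 6.46815765]
```

View pics/top12.png

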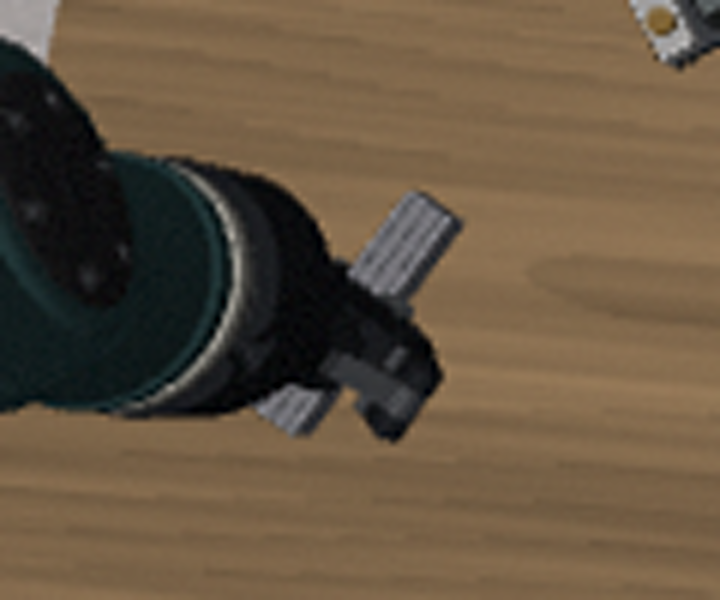

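View pics/side12.png

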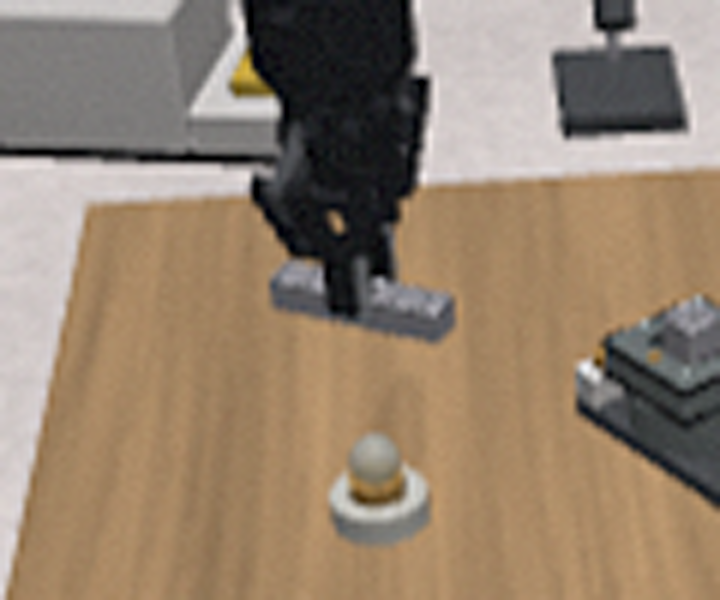

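Request:
apply_moves(targets=[[[0,-0.04,0],0,-0.9],[[0,-0.1,0],0,-0.9],[[0,-0.2,0],0,-0.9],[[0,-0.35,0],0,-0.9],[[0,-0.5,0],0,-0.9],[[0,-0.6,0],0,-0.9],[[0,-0.616,0],0,-0.9],[[0,-0.616,0],0,-0.9],[[0.03,-0.616,0.1],0.05,-0.9],[[0.07,-0.616,0.25],0.11,-0.9],[[0.1,-0.616,0.4],0.18,-0.9],[[0.14,-0.616,0.55],0.25,-0.9],[[0.18,-0.616,0.7],0.304,-0.9],[[0.21,-0.616,0.82],0.304,-0.9],[[0.225,-0.616,0.883],0.304,-0.9],[[0.225,-0.616,0.883],0.304,-0.9],[[0.225,-0.616,0.883],0.304,-0.9]])

```text
time: 29.0
tool_pos: [0.6231, 0.2013, 0.1587]
tcp_rot: [0.207, -0.21, 0.676, -0.675]
force: [-0.2, 1.1, -3.5]
grip_width: 0.22
```

Run:
```python
from h import *
s,R=state(); print(s["grip_width"],s["force"])
go(.6256,.1992,.092,34.2)
```

```text
0.21961712058845262 [-0.1604533   1.10963049 -3.53096092]
shift [-0.005  0.267  0.013] turn 0.001 | jaw now -145.7 pos [0.6231 0.2013 0.1587] q7 -2.64 t 29.0
```

Request:
apply_moves(targets=[[[-0.005,0.08,0.013],0,-0.9],[[-0.005,0.16,0.013],0,-0.9],[[-0.005,0.22,0.013],0,-0.9],[[-0.005,0.26,0.013],0,-0.9],[[-0.005,0.26,0.013],0,-0.9],[[-0.005,0.26,0.013],0,-0.9]])

```text
time: 29.6
tool_pos: [0.6257, 0.1997, 0.0938]
tcp_rot: [0.207, -0.21, 0.676, -0.675]
force: [-0.7, 0.7, -2.7]
grip_width: 0.217
```

Run:
```python
from h import *
from bench import robot
s,R=state(); print(s["grip_width"],s["force"])
go(.6256,.1992,.0721,34.2)
def rect(cx,cy,a,b,z):
    t=np.radians(124.2);e=np.array([np.cos(t),np.sin(t)]);f=np.array([-e[1],e[0]])
    return np.array([[*(np.array([cx,cy])+sx*a*e+sy*b*f),z] for sx,sy in((1,1),(1,-1),(-1,-1),(-1,1))])
p0=s["tool_pos"]
for n,off,u,v in(("side",(.001,-.0015),265,95),("top",(-.001,.0015),200,135)):
    c=robot.capture(n); np.savez(n+"13.npz",**c)
    b=cv2.resize(c["color"][v:v+85,u:u+100,::-1],None,fx=7,fy=7,interpolation=cv2.INTER_CUBIC)
    for z,col in((p0[2]-.0061+.018,(0,0,255)),(p0[2]-.0061,(0,255,0))):
        p=((proj(c,rect(p0[0]+off[0]-.0005,p0[1]+off[1]+.0007,.046,.01,z))-[u,v]+.5)*7).astype(int); cv2.polylines(b,[p],True,col,1)
    cv2.imwrite(f"pics/{n}13.png",b)
```

```text
0.216505061527731 [-0.70134157  0.71107825 -2.74176745]
shift [0.001 0.087 0.002] turn 0.001 | jaw now -145.7 pos [0.6257 0.1997 0.0938] q7 -2.6 t 29.6
```

View pics/side13.png

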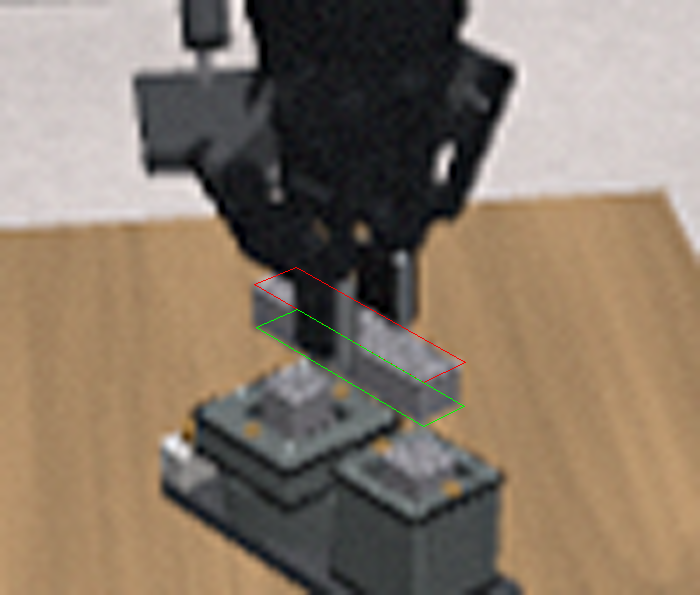

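View pics/top13.png

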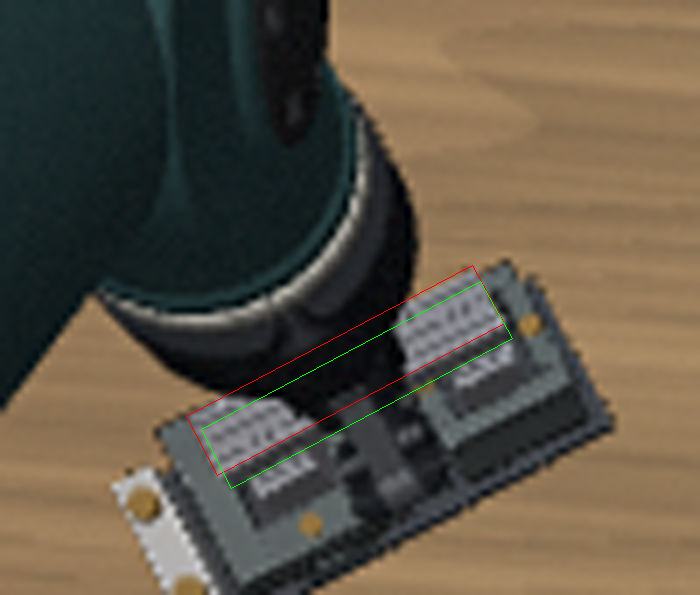

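Run:
```python
from h import *
s,R=state(); p0=s["tool_pos"]; h=.0938-.0061+.018
t=np.radians(124.2);e=np.array([np.cos(t),np.sin(t)]);f=np.array([-e[1],e[0]])
for n,mid in(("top",(.6241,.2007)),("side",(.62615,.1991))):
    c=load(n+"13.npz");X=cloud(c)
    m=(np.hypot(X[...,0]-p0[0],X[...,1]-p0[1])<.065)&(abs(X[...,2]-h)<.005)&(c["z_map"]>0)
    v,u=np.nonzero(m);W=ray(c,np.c_[u,v],h)[:,:2]-mid
    a=W@e;b=W@f
    br=c["color"][m].mean(-1)
    k=(abs(b)<.02)&(br>70)
    print(n,k.sum(),"long",np.percentile(a[k],[0,1,99,100]).round(4))
    for lo,hi in((-.05,-.02),(.02,.05)):
        q=k&(a>lo)&(a<hi); print("  ",q.sum(),"short",np.percentile(b[q],[0,3,97,100]).round(4),b[q].mean().round(4), "z",np.median(X[m][q][:,2]).round(4))
```

```text
top 262 long [-0.0451 -0.0447  0.0458  0.0466]
   127 short [-0.01   -0.0096  0.0106  0.011 ] 0.0005 z 0.1057
   114 short [-0.0099 -0.0089  0.0097  0.0108] 0.0011 z 0.106
side 139 long [-0.0489 -0.0486  0.046   0.047 ]
   63 short [-0.0101 -0.0092  0.0149  0.0168] 0.003 z 0.1056
   25 short [-0.0004 -0.      0.015   0.0154] 0.0082 z 0.1057
```

Request:
apply_moves(targets=[[[-0.001,0.03,0],0.001,-0.9],[[-0.001,0.055,0],0.001,-0.9],[[-0.001,0.07,0],0.001,-0.9],[[-0.001,0.08,0],0.001,-0.9],[[-0.001,0.083,0],0.001,-0.9],[[-0.001,0.083,0],0.001,-0.9]])

```text
time: 30.3
tool_pos: [0.6265, 0.1996, 0.0737]
tcp_rot: [0.207, -0.209, 0.676, -0.675]
force: [-0.5, -0.5, -2.4]
grip_width: 0.22
```

Request:
apply_moves(targets=[[[0.002,0.003,-0.002],0,-0.9],[[0.002,0.006,-0.002],0,-0.9],[[0.002,0.007,-0.002],0,-0.9],[[0.002,0.007,-0.002],0,-0.9]])

```text
time: 30.7
tool_pos: [0.6258, 0.1998, 0.0722]
tcp_rot: [0.207, -0.209, 0.676, -0.675]
force: [-1.6, -0.6, -1.1]
grip_width: 0.216
```

Request:
apply_moves(targets=[[[0,0.003,0],0,-0.9],[[0,0.004,0],0,-0.9],[[0,0.004,0],0,-0.9]])

```text
time: 31.0
tool_pos: [0.6258, 0.1998, 0.0721]
tcp_rot: [0.207, -0.209, 0.677, -0.675]
force: [-2.7, 0.4, 4.7]
grip_width: 0.218
```

Contact (the force changed sign to +4.7 N). Releasing and lifting clear.

Request:
apply_moves(targets=[[[0,0.002,0],0,-0.5],[[0,0.002,0],0,-0.2],[[0,0.002,0],0,0],[[0,0.002,0],0,0.2],[[0,0.002,0],0,0.2],[[0,0.002,0],0,0.2],[[0,-0.05,0],0,0.2],[[0,-0.15,0],0,0.2],[[0,-0.3,0],0,0.2],[[0,-0.45,0],0,0.2],[[0,-0.6,0],0,0.2],[[0,-0.6,0],0,0.2]])

```text
time: 32.2
tool_pos: [0.6305, 0.2001, 0.2293]
tcp_rot: [0.211, -0.204, 0.677, -0.675]
force: [1.5, -0.4, 0.7]
grip_width: 0.596
```

Run:
```python
from h import *
go(.55,-.15,.25)
```

```text
shift [ 1.052 -0.093  0.978] turn 0 | jaw now -145.9 pos [0.6305 0.2001 0.2293] q7 -2.67 t 32.2
```

Request:
apply_moves(targets=[[[0.8,-0.1,0.8],0,0.2],[[0.8,-0.1,0.8],0,0.2],[[0.8,-0.1,0.8],0,0.2],[[0.8,-0.1,0.8],0,0.2],[[0.8,-0.1,0.8],0,0.2],[[0.8,-0.1,0.8],0,0.2],[[0.8,-0.1,0.8],0,0.2],[[0.8,-0.1,0.8],0,0.2]])

```text
time: 33.0
tool_pos: [0.5766, -0.0787, 0.2527]
tcp_rot: [0.21, -0.203, 0.677, -0.675]
force: [0.9, 1.0, -0.0]
grip_width: 0.603
```

Run:
```python
from h import *
from bench import robot
t=np.radians(124.2);e=np.array([np.cos(t),np.sin(t)]);f=np.array([-e[1],e[0]])
for n,mid,u,v in(("side",(.62615,.1991),265,110),("top",(.6241,.2007),200,150)):
    c=robot.capture(n); np.savez(n+"14.npz",**c); X=cloud(c)
    cv2.imwrite(f"pics/{n}14.png",cv2.resize(c["color"][v:v+80,u:u+100,::-1],None,fx=7,fy=7,interpolation=cv2.INTER_CUBIC))
    cv2.imwrite(f"pics/{n}14full.png",c["color"][:,:,::-1])
    m=(np.hypot(X[...,0]-mid[0],X[...,1]-mid[1])<.065)&(abs(X[...,2]-.084)<.005)&(c["z_map"]>0)
    vv,uu=np.nonzero(m);W=ray(c,np.c_[uu,vv],.084)[:,:2]; rc=cv2.minAreaRect((W*1000).astype(np.float32)); W=W-mid
    print(n,"yoke mean rel (long,short)",(W.mean(0)@e).round(4),(W.mean(0)@f).round(4),"rect",np.round(rc[1],1),round(rc[2],1),"z",np.median(X[m][:,2]).round(4))
    a=W@e
    for lo,hi in((-.045,-.02),(-.02,.02),(.02,.045)):
        q=(a>lo)&(a<hi);print("   z",X[m][q][:,2].mean().round(4),"short",(W[q]@f).mean().round(4),"long range",a.min().round(4),a.max().round(4))
    # coil tops
    for nm,cx,h in(("flat",.034,.052),("tall",-.034,.060)):
        D=X[...,:2]-np.array(mid)-cx*e; A=D@e;B=D@f
        for sg in(-1,1):
            q=(abs(A)<.02)&(sg*B>.017)&(sg*B<.025 if nm=="flat" else sg*B<.021)&(abs(X[...,2]-h)<.012)
            if q.sum()>3: print("  ",nm,sg,q.sum(),"z",np.median(X[q][:,2]).round(4))
    for nm,x,y,h in(("tin",.689,.061,.02),("reel",.454,-.1015,.034)):
        print("  ",nm,topface(c,x,y,h,dz=.0005)[0].round(4))
    for nm,x,y in(("lamp",.465,.185),("bottle",.639,-.217)):
        q=(np.hypot(X[...,0]-x,X[...,1]-y)<.03)&(X[...,2]>.010); P=X[q]; print("  ",nm,((P.min(0)+P.max(0))/2).round(3))
```

```text
side yoke mean rel (long,short) -0.0019 0.0022 rect [26.8 96.3] 34.1 z 0.0842
   z 0.0836 short 0.0024 long range -0.0486 0.0477
   z 0.0839 short 0.0022 long range -0.0486 0.0477
   z 0.084 short 0.002 long range -0.0486 0.0477
   flat 1 19 z 0.0527
   tall 1 21 z 0.0591
   tin [0.6902 0.059 ]
   reel [ 0.4551 -0.1033]
   lamp [0.466 0.183 0.026]
   bottle [ 0.64  -0.218  0.027]
top yoke mean rel (long,short) 0.0013 0.0007 rect [21.1 91.4] 34.0 z 0.0837
   z 0.0837 short 0.0009 long range -0.0449 0.0465
   z 0.0836 short 0.0007 long range -0.0449 0.0465
   z 0.0836 short 0.0005 long range -0.0449 0.0465
   flat -1 44 z 0.0521
   flat 1 69 z 0.052
   tall -1 33 z 0.0601
   tall 1 36 z 0.0603
   tin [0.6878 0.0625]
   reel [ 0.4533 -0.1003]
   lamp [0.464 0.186 0.027]Traceback (most recent call last):
  File "<stdin>", line 23, in <module>
    return umr_minimum(a, axis, None, out, keepdims, initial, where)
ValueError: zero-size array to reduction operation minimum which has no identity
```

View pics/side14.png

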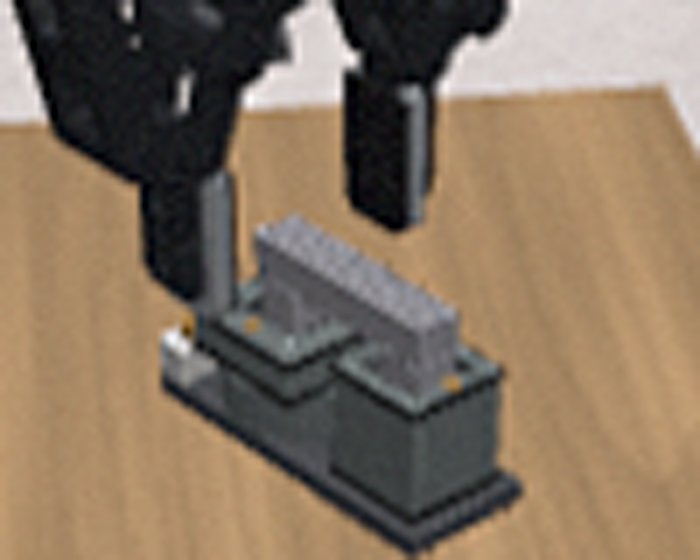

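View pics/top14.png

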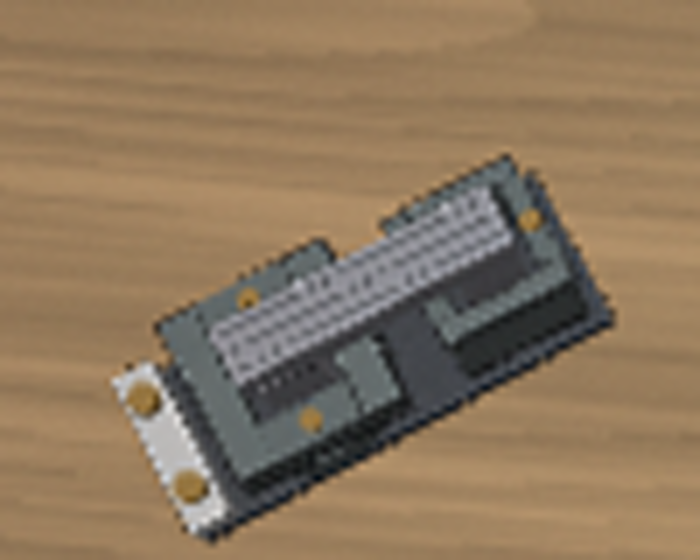

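```bash
python3 -c "
from bench import robot
print(robot.sign_off())"
```

```text
the job is handed in; nothing more can be done
None
```

The transformer is built in the order asked and handed in at about 33 s of robot time. The round coil and then the flat coil are on the limb by the strip, the tall coil is on the other limb, and the yoke lies across the limb tops.

Last checks, taken with the gripper clear and touching nothing:

| Item | Measured | Should be |
|---|---|---|
| Flat coil top | 52 mm on both sides of the yoke | 52 mm |
| Tall coil top | 60 mm | 60 mm |
| Yoke top | about 84 mm, level along its length | 84 mm |
| Yoke yaw | within about 0.2° of the core | square |
| Yoke centring (top view) | about 1 mm off lengthwise, 0.7 mm off sideways | centred |

- **Round coil:** I did not measure its height directly. That it is seated is judged from the pictures and from the flat coil on top of it lying at the right height.
- **Camera disagreement:** The side view put the yoke about 2 mm off in both directions. It mixes the bar's side wall into the measurement, so I trusted the top view. The two cameras also differ from each other by a steady 2–3 mm, which I averaged out.
- **Bystanders:** The tin, reel and lamp holder are unmoved within 1 mm in both views. The gripper hid the bottle from the top camera, so only the side view confirms it is unmoved.

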